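# Square up the test-plate stack and lay out the cleaning tools

### The job

Get the edge tester's cleaning tools and test plates ready. Lay the tools flat in the kit tray in their order of use: the scraper in the lane nearest the robot and the brush, now lying on the plates, in the middle lane (the rule is already in the last lane). Tap the ragged stack of five plates into the corner of the aluminium squaring block, until the edges of all five are flush against both fences; leave everything else where it is.

Things in the scene. Friction and masses are not known exactly. Their poses are not given: they have to be found in the camera images.
- corner (a point): Inner corner of the fixed aluminium squaring block, where its two fences meet on the deck, 12 mm above the table; x away from the robot (yaw within 0.35 rad). From here the +x fence runs 130 mm to -y, the +y fence 100 mm to -x; each 12 mm thick, 28 mm above the deck. The deck, 66 (x) by 106 mm (y), is open at -x and -y. A flush plate's centre is at x = -35, y = -55 mm and overhangs the deck 4 mm.
- plate1_c (a point): Centre of plate 1 of the stack, counted from the bottom (1 lowest, 5 top): a plain grey board blank 70 mm (x) by 110 mm (y) by 6 mm, about 40 g, lying flat in the squaring block, on its deck. At the start each plate is 8 to 23 mm out from flush in x and in y (towards the open sides) and turned by up to 0.12 rad; the stack is 30 mm high. Plates slide freely when pushed level at the edge, but stick if the push also bears down.
- plate2_c (a point): Centre of plate 2 of the stack, counted from the bottom (1 lowest, 5 top): a plain grey board blank 70 mm (x) by 110 mm (y) by 6 mm, about 40 g, lying flat in the squaring block, on plate 1. At the start each plate is 8 to 23 mm out from flush in x and in y (towards the open sides) and turned by up to 0.12 rad; the stack is 30 mm high. Plates slide freely when pushed level at the edge, but stick if the push also bears down.
- plate3_c (a point): Centre of plate 3 of the stack, counted from the bottom (1 lowest, 5 top): a plain grey board blank 70 mm (x) by 110 mm (y) by 6 mm, about 40 g, lying flat in the squaring block, on plate 2. At the start each plate is 8 to 23 mm out from flush in x and in y (towards the open sides) and turned by up to 0.12 rad; the stack is 30 mm high. Plates slide freely when pushed level at the edge, but stick if the push also bears down.
- plate4_c (a point): Centre of plate 4 of the stack, counted from the bottom (1 lowest, 5 top): a plain grey board blank 70 mm (x) by 110 mm (y) by 6 mm, about 40 g, lying flat in the squaring block, on plate 3. At the start each plate is 8 to 23 mm out from flush in x and in y (towards the open sides) and turned by up to 0.12 rad; the stack is 30 mm high. Plates slide freely when pushed level at the edge, but stick if the push also bears down.
- plate5_c (a point): Centre of plate 5 of the stack, counted from the bottom (1 lowest, 5 top): a plain grey board blank 70 mm (x) by 110 mm (y) by 6 mm, about 40 g, lying flat in the squaring block, on plate 4. At the start each plate is 8 to 23 mm out from flush in x and in y (towards the open sides) and turned by up to 0.12 rad; the stack is 30 mm high. Plates slide freely when pushed level at the edge, but stick if the push also bears down. The brush lies on it.
- scraper_grip (a point): Scraper 150 mm long along x, lying flat on the table off the block's -y side: wooden handle 90 x 24 x 18 mm high, steel blade 60 x 40 x 3 mm at its +x end. This point is in the handle, half-way up (9 mm above the underside), near the centre of mass: the handle reaches 70 mm to -x and 20 mm to +x of it, the blade 80 mm to +x.
- brush_grip (a point): Flat brush 150 mm long along x, lying flat on top of the plates: wooden handle 85 x 22 x 18 mm high, then steel ferrule (20 mm) and dark bristles (45 mm), both 36 mm wide, up to 16 mm high, at its +x end. This point is in the handle, half-way up (9 mm above the underside), near the centre of mass: the handle reaches 60 mm to -x and 25 mm to +x of it, the bristles 90 mm to +x.
- lane1 (a point): Middle of the floor of the first (nearest the robot) lane of the fixed steel kit tray (202 x 190 mm, three lanes). A lane is 62 mm wide (x) and 186 mm long (y); ribs and end walls rise 10 mm above the floor, which is 4 mm above the table. x points away from the robot; tools lie along y, either way round. For the scraper.
- lane2 (a point): Middle of the floor of the middle lane of the fixed steel kit tray (202 x 190 mm, three lanes). A lane is 62 mm wide (x) and 186 mm long (y); ribs and end walls rise 10 mm above the floor, which is 4 mm above the table. x points away from the robot; tools lie along y, either way round. For the brush.
- lane3 (a point): Middle of the floor of the last (farthest) lane of the fixed steel kit tray (202 x 190 mm, three lanes). A lane is 62 mm wide (x) and 186 mm long (y); ribs and end walls rise 10 mm above the floor, which is 4 mm above the table. x points away from the robot; tools lie along y, either way round. Holds the steel rule already.
- rule: Steel rule, 155 by 30 by 5 mm, lying in the last lane of the tray; stays there. Origin under its centre.
- jar: Amber jar with a lid, 46 mm diameter, 62 mm high, standing beyond the +y fence of the squaring block; leave alone. Origin under its centre.
- weight: Round steel weight with a knob, 52 mm diameter, 50 mm high, standing in front (-x) of the squaring block near its +y end; leave alone. Origin under its centre.
- mouse: Black computer mouse, 105 by 60 by 31 mm, on the table on the robot's side of the tray; leave alone. Origin under its centre.
- knife: Sample knife, 200 mm long along its y, 34 mm wide, 18 mm high, lying on the table beyond the tray; leave alone. Origin under its middle.
- bottle: Upright plastic bottle, 64 mm diameter, 170 mm high, at the back of the table; leave alone. Origin under its centre.

How it is judged:
By the outcome, as a careful person would: the job done as asked, in the order asked, and still so for the second after the job is handed in, with the robot touching nothing.
It also fails if it takes over 72 s, if anything falls off the work surface, if the arm or the gripper's body presses on something with over 40 N, if the wrist force passes 120 N, or if a joint passes its speed limit or range.

### The arm

A 6-joint arm with a two-finger parallel gripper is mounted at the origin on the work surface. World frame = base frame: x ahead of the robot, y to its left, z up, the work surface at z = 0. Lengths are in m, angles in degrees, forces in N, time in s.
With the tool pointing down it reaches from about 0.35 to 0.875 m from the base axis. Payload 4.2 kg.
Tool frame: the origin (TCP) lies midway between the tips of the shut fingers; the grasp point (between the pads) lies 19 mm behind it; z points along the fingers, y is the line along which they close (so a half turn about z gives the same grasp; the last joint's range is limited). The gripper opens to 87 mm and grips with 3 to 60 N. Pads are 19 mm wide; open, the fingers measure 117 mm over their backs; the gripper's body (75 mm by 190 mm) begins 51 mm behind the grasp point.
Start: joints at [89.588, 22.042, 0.453, 0, -68.411, -14.817], TCP at [0.164, 0.603, 0.223] pointing down, gripper open.
Joint ranges: [-179.83, 179.83], [-69.29, 118.12], [-61.27, 80.66], [-181.25, 117.63], [-171.15, -9.14], [-177.46, 177.46]. Speed limits (degrees/s): [159.86, 159.86, 180, 180, 180, 180].

### API

Orientations are given as a 3x3 rotation matrix whose columns are the frame's x, y, z axes.
In Python, from station import sense, capture, camera_params, finish_job gives the robot as it stands.
- The arm moves only by the tool drive_tool, never from a script. Its argument "rows" is a list of rows, each an object of numbers: "tx", "ty", "tz": the shift along the tool's x, y, z in cm; "ax", "ay", "az": the turn, a rotation vector about the tool's x, y, z in rad; "claw": the finger opening in cm, from 0 to 8.7. In form: [{"tx": .., "ty": .., "tz": .., "ax": .., "ay": .., "az": .., "claw": ..}, ...]. A call has 1 to 10 rows; each row shifts and turns the commanded pose from where the row before left it, along the tool's axes as they then stand; what a row does not reach is not made up. A row lasts 1/12 s, in which the tool goes at most 41.7 mm and 7.16 degrees, less where a joint would pass 70% of its speed; a pose out of reach is approached as far as the arm can. A call with a gripper value outside its range is refused whole. The fingers move at their own pace and stop on an object; the grip force is fixed at half the most. Time passes only in rows, so rows that do not move let the fingers close. It gives the time, the measured TCP pose, the force, the opening and the grip force at its end, in the units of the state.
- sense(): the state, without advancing time (a new reading comes with each control period).
- capture(name): name is "side" or "top"; returns (picture, depth): 384x512x3 uint8, red, green, blue; 384x512 float32, m along the optical axis (not along the pixel's ray), 0 where there is no reading.
- camera_params(name): a dict with "intrinsics" (3x3 intrinsics, pixels), "k1" (the pictures are not rectified: a ray, as slopes to the right and down, at radius r is drawn at 1 + k1 r^2 times it, then the intrinsics apply), "R" (3x3) and "t" (3): a world point X has camera coordinates R X + t. Camera axes: x right, y down, z forward; pixel columns grow to the right and rows downward; lengths in m; the calibration is good to about 2 mm. A picture is of the moment at which its call begins. camera_params takes no time and is no camera call.
- finish_job(): hands the job in; it is judged then, once.
The state is a dict: "time_s": time; "joints": joint angles; "joint_velocities": joint speeds; "effort": joint torques, N m; "tcp_pos": TCP position; "ee_rot": TCP orientation; "wrist_force": force on the tool from outside, world axes, zero at the start; "moment": the same for the moment, N m; "gripper_width": opening from 0.0 (shut) to 1.0 (fully open); "gripper_force": force on a finger pad.
Only numpy, scipy, OpenCV 4.12 (cv2) and the standard library are available. Lean on these libraries where they do the work, as an engineer would, in place of code of your own. Each camera call takes 0.05 s, during which the arm holds its last target. There are 200 camera calls.

## Working session

There is one attempt and no reset: what is moved stays moved. The work goes in short steps, Python scripts to look and compute and a tool call to move; the robot and the scene stay as the last step left them, time stands still between calls to the robot, and variables do not carry over. Pictures are saved under pics/ and viewed, at most 10 in all, crops included, and the job is handed in when it is done.

Besides the shell and the picture viewer there is one more tool, called after "Emit:" by a JSON object that holds its "fn" and its "kwargs", one argument or row to a line. drive_tool: Moves the arm, as the interface text tells. Its arguments: {"type":"object","properties":{"rows":{"type":"array"}},"required":["rows"]}

```bash
mkdir -p pics; cat > h.py <<'E'
import numpy as np, cv2
from station import sense, capture, camera_params, finish_job
def K(n):
    p=camera_params(n); return np.array(p["intrinsics"]),p["k1"],np.array(p["R"]),np.array(p["t"])
def cloud(n,d):
    k,k1,R,t=K(n); v,u=np.mgrid[0:d.shape[0],0:d.shape[1]]
    q=cv2.undistortPoints(np.stack([u.ravel(),v.ravel()],1).astype(np.float64)[:,None],k,np.array([k1,0,0,0,0.]))[:,0]
    z=d.ravel(); P=np.c_[q*z[:,None],z]; P=(P-t)@R; P[z==0]=np.nan
    return P.reshape(*d.shape,3)
def ray(n,uv,z):
    k,k1,R,t=K(n)
    q=cv2.undistortPoints(np.array(uv,float).reshape(-1,1,2),k,np.array([k1,0,0,0,0.]))[:,0]
    D=np.c_[q,np.ones(len(q))]@R; C=-R.T@t
    return C+D*((np.asarray(z)-C[2])/D[:,2])[:,None]
def proj(n,X):
    k,k1,R,t=K(n); return cv2.projectPoints(np.array(X,float).reshape(-1,1,3),cv2.Rodrigues(R)[0],t,k,np.array([k1,0,0,0,0.]))[0][:,0]
def snap(n,tag):
    im,d=capture(n); np.savez(f'{tag}.npz',im=im,d=d); return im,d
E
python3 - <<'E'
from h import *
for n in("side","top"):
    im,d=snap(n,n+'0'); cv2.imwrite(f'pics/{n}0.png',im[:,:,::-1]); k,k1,R,t=K(n); print(n,k[0,0],k1,-R.T@t,R.round(2).tolist())
s=sense();print(s['tcp_pos'],np.round(s['ee_rot'],3).tolist(),s['time_s'])
E
```

```text
side 357.4568863533071 -0.026837180015621534 [ 0.4527689  -0.66012344  0.47060196] [[0.98, -0.18, 0.02], [-0.08, -0.52, -0.85], [0.17, 0.84, -0.52]]
top 430.91797128383564 -0.10097212300997717 [ 0.41179495 -0.00482341  1.03650153] [[0.02, -1.0, -0.0], [-0.99, -0.02, -0.16], [0.16, 0.0, -0.99]]
[0.16404427 0.60256119 0.22158912] [[0.965, -0.263, -0.0], [-0.263, -0.965, -0.002], [0.0, 0.002, -1.0]] 0.1
```

View pics/top0.png

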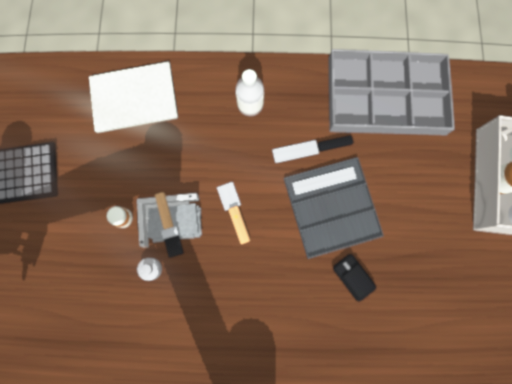

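View pics/side0.png

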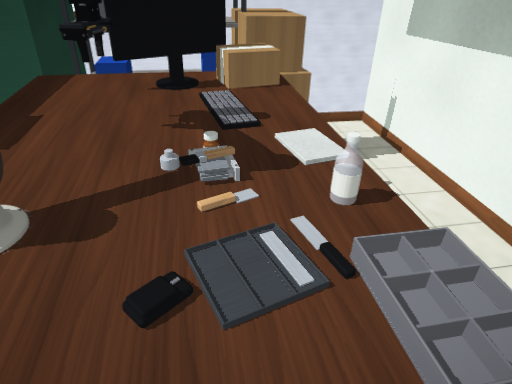

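The top view shows the block with its corner near (140,200), the +x fence along the top and the +y fence on the left. The brush runs (160,195)→(176,250) with its bristles towards the robot, and the scraper runs (228,190)→(243,240). The tray is centred at about (333,207), with the rule in its far lane, and the jar is at (119,216) and the weight at (149,269). The side view agrees with this.

```bash
python3 - <<'E'
from h import *
z=np.load('top0.npz');im,d=z['im'],z['d'];P=cloud('top',d)
hsv=cv2.cvtColor(im,cv2.COLOR_RGB2HSV)
np.set_printoptions(precision=4,suppress=True)
# wooden handles: orange
m=((hsv[...,0]>8)&(hsv[...,0]<25)&(hsv[...,1]>90)&(hsv[...,2]>120)).astype(np.uint8); m[:150]=0
n,l,st,c=cv2.connectedComponentsWithStats(m)
for i in range(1,n):
    if st[i,4]>60:
        cnt=np.argwhere(l==i)[:,::-1].astype(np.float32); Z=np.nanmedian(P[l==i][:,2])
        b=cv2.boxPoints(cv2.minAreaRect(cnt)); print('handle',c[i],st[i],'z',Z); print(ray('top',b,Z))
# tray: dark region by contour around (333,207): use depth height 0.003..0.03 in the window
w=np.zeros(d.shape,bool);w[150:262,278:388]=1
g=w&(hsv[...,1]<70)&(P[...,2]>0.001)
g=cv2.morphologyEx(g.astype(np.uint8),cv2.MORPH_OPEN,np.ones((3,3)))
n,l,st,c=cv2.connectedComponentsWithStats(g);i=1+st[1:,4].argmax();q=np.argwhere(l==i)[:,::-1].astype(np.float32)
b=cv2.boxPoints(cv2.minAreaRect(q));B=ray('top',b,0.012);print('tray',B,B.mean(0),[np.linalg.norm(B[k]-B[k-1]) for k in range(4)])
# blade, others
for nm,(u,v) in dict(blade=(229,195),weight=(149,269),jar=(119,216),stack=(190,220),fx=(192,199),fy=(142,235),bristle=(175,247)).items(): print(nm,P[v,u])
def big(a,x0,x1,y0,y1,s): return cv2.resize(a[y0:y1,x0:x1,::-1],None,fx=s,fy=s,interpolation=cv2.INTER_CUBIC)
a=big(im,105,205,185,285,6)
cv2.imwrite('pics/c0.png',a)
zs=np.load('side0.npz');a=big(zs['im'],150,260,120,220,6);cv2.imwrite('pics/c1.png',a[:600])
# height map of block
X=P[190:250,130:210];h=X[...,2]*1000
print(h[::3,::3].round(0).astype(int))
E
```

```text
handle [ 78.7406 157.6438] [ 58 150  61  25 744] z -0.0008903219797824512
[[ 0.6779  0.5041 -0.0009]
 [ 0.6799  0.3475 -0.0009]
 [ 0.6185  0.3427 -0.0009]
 [ 0.6158  0.4977 -0.0009]]
handle [353.1959 253.7253] [  181   150   331   200 43569] z -6.637235195922403e-05
[[ 0.6823  0.1879 -0.0001]
 [ 0.7043 -0.6558 -0.0001]
 [ 0.2082 -0.6275 -0.0001]
 [ 0.2047  0.1665 -0.0001]]
handle [509.2394 176.3803] [505 166   7  20  71] z 0.10466215852616445
[[ 0.6362 -0.5717  0.1047]
 [ 0.6367 -0.5867  0.1047]
 [ 0.5922 -0.583   0.1047]
 [ 0.5918 -0.5682  0.1047]]
handle [163.3377 209.2384] [155 192  17  36 302] z 0.05919606326809339
[[0.562  0.2336 0.0592]
 [0.5688 0.2118 0.0592]
 [0.4906 0.1851 0.0592]
 [0.4839 0.2067 0.0592]]
handle [ 91.9759 240.2951] [  39  196  106   71 4063] z -0.0006582027437571491
[[ 0.3969  0.5273 -0.0007]
 [ 0.5704  0.535  -0.0007]
 [ 0.5638  0.2673 -0.0007]
 [ 0.3942  0.2656 -0.0007]]
handle [  9.8023 259.5763] [  0 254  21  12 177] z -0.0011682945073383556
[[ 0.3892  0.6317 -0.0012]
 [ 0.4139  0.6311 -0.0012]
 [ 0.4105  0.5755 -0.0012]
 [ 0.386   0.5762 -0.0012]]
handl
[... 12114 characters left out ...]
       -1                    1                   -1]
 [                   1                   -1                   -1
                    -2                    1                    1
                     3                    0                   -4
                    -5                   -3                   -2
                    53                   53                   57
                    54                   53                   52
                     0                   -3                    1
                    -1                   -2                   -1
                    -1                    1                    0]]<stdin>:26: RuntimeWarning: invalid value encountered in cast
```

View pics/c0.png

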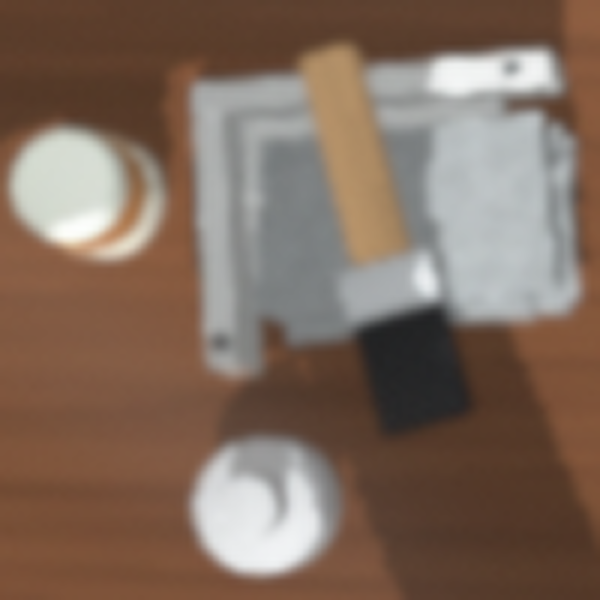

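View pics/c1.png

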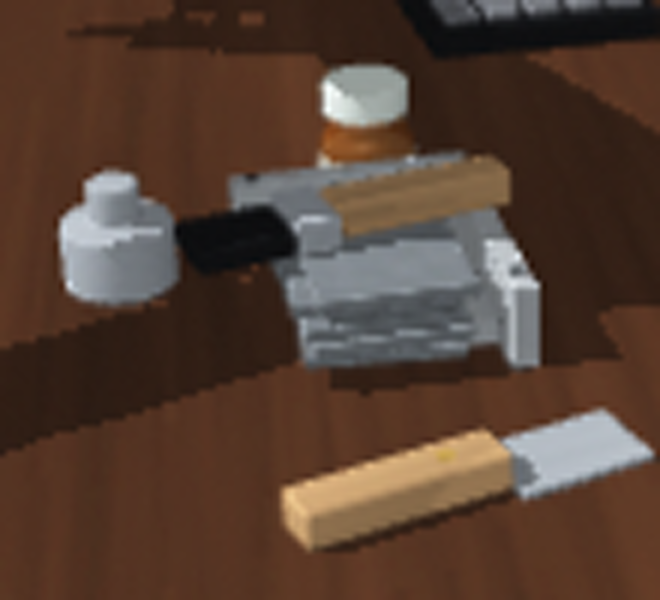

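The crops show the brush handle ending over the +x fence, with its bristles clear of the stack at -x. The five plate edges are ragged on the -y and -x sides. The scraper lies free, with its blade pointing away from the robot. Next I measure the scraper, the tray yaw and the block corner.

```bash
python3 - <<'E'
from h import *
np.set_printoptions(precision=4,suppress=True)
z=np.load('top0.npz');im,d=z['im'],z['d'];P=cloud('top',d)
w=np.zeros(d.shape,bool);w[200:248,225:255]=1
m=w&(im[...,0]>150)&(im[...,0].astype(int)-im[...,2]>40)
q=np.argwhere(m)[:,::-1].astype(np.float32);b=cv2.boxPoints(cv2.minAreaRect(q));print('scr',m.sum());print(ray('top',b,.018))
w[:]=0;w[180:210,214:242]=1;m=w&(im.min(2)>130);print('blade c',m.sum(),np.nanmean(P[m],0))
z=P[...,2];v,u=np.mgrid[0:384,0:512]
def line(m):
    X=P[m][:,:2].astype(np.float32); f=cv2.fitLine(X,cv2.DIST_HUBER,0,.001,.001).ravel();return f,np.degrees(np.arctan2(f[1],f[0])),len(X)
# fence edges in the grey picture: outer and inner edges per column/row from height
hi=(z>.030)&(z<.048)
def edges(idx,axis):
    o=[]
    for i in idx:
        if axis==0: r=np.where(hi[188:206,i])[0]; 
        else: r=np.where(hi[i,132:150])[0]
        if len(r)>1:
            g=np.split(r,np.where(np.diff(r)>1)[0]+1)[0]
            o.append((i,g[0]-.5+188,g[-1]+.5+188) if axis==0 else (i,g[0]-.5+132,g[-1]+.5+132))
    return np.array(o,float)
e=edges(list(range(140,153))+list(range(166,195)),0);A=ray('top',e[:,[0,1]],.04);B=ray('top',e[:,[0,2]],.04)
print('xf outer/inner');
for Q in (A,B):
    f=cv2.fitLine(Q[:,:2].astype(np.float32),cv2.DIST_HUBER,0,.001,.001).ravel();print(f,np.degrees(np.arctan(-f[0]/f[1])),)
e=edges(range(206,240),1);A2=ray('top',e[:,[1,0]],.04);B2=ray('top',e[:,[2,0]],.04)
print('yf')
for Q in (A2,B2):
    f=cv2.fitLine(Q[:,:2].astype(np.float32),cv2.DIST_HUBER,0,.001,.001).ravel();print(f,np.degrees(np.arctan(f[1]/f[0])))
# hand-picked crop points, z=.04: outer corner, xfence far end outer, yfence end outer
print(ray('top',[[105+195/6,185+84/6],[105+555/6,185+50/6],[105+208/6,185+362/6]],.04))
E
```

```text
scr 461
[[0.5356 0.0692 0.018 ]
 [0.5461 0.0425 0.018 ]
 [0.4591 0.0084 0.018 ]
 [0.4488 0.0348 0.018 ]]
blade c 473 [0.5685 0.0655 0.0031]
xf outer/inner
[ 0.1206 -0.9927  0.5639  0.179 ] 6.929347
[ 0.1231 -0.9924  0.5486  0.1928] 7.0735054
yf
[0.9918 0.1274 0.4969 0.274 ] 7.321863
[0.9922 0.1244 0.4947 0.2592] 7.148923
[[0.5513 0.2777 0.04  ]
 [0.5678 0.1361 0.04  ]
 [0.4429 0.2659 0.04  ]]
```

Emit:
{"fn": "drive_tool", "kwargs": {
  "rows": [
    {"az": -0.105},
    {"az": -0.105},
    {"az": -0.105},
    {"az": -0.105},
    {"az": -0.105},
    {"az": -0.107},
    {"tx": 0.75, "ty": 3.59, "tz": 0.6},
    {"tx": 0.75, "ty": 3.59, "tz": 0.6},
    {"tx": 0.75, "ty": 3.59, "tz": 0.6},
    {"tx": 0.75, "ty": 3.59, "tz": 0.6}
  ]
}}

```text
invalid input at $.rows[0]: expected keys tx, ty, tz, ax, ay, az, claw
```

Emit:
{"fn": "drive_tool", "kwargs": {
  "rows": [
    {"tx": 0.75, "ty": 3.59, "tz": 0.6},
    {"tx": 0.75, "ty": 3.59, "tz": 0.6},
    {"tx": 0.75, "ty": 3.59, "tz": 0.6},
    {"tx": 0.75, "ty": 3.59, "tz": 0.6},
    {"tx": 0.75, "ty": 3.59, "tz": 0.6},
    {"tx": 0.75, "ty": 3.59, "tz": 0.6},
    {"tx": 0.75, "ty": 3.59, "tz": 0.6},
    {"tx": 0.75, "ty": 3.59, "tz": 0.6},
    {"tx": 0.75, "ty": 3.59, "tz": 0.6},
    {"tx": 0.75, "ty": 3.59, "tz": 0.6}
  ]
}}

```text
invalid input at $.rows[0]: expected keys tx, ty, tz, ax, ay, az, claw
```

Emit:
{"fn": "drive_tool", "kwargs": {
  "rows": [
    {"tx": 0.75, "ty": 3.59, "tz": 0.6},
    {"tx": 0.75, "ty": 3.59, "tz": 0.6},
    {"tx": 0.75, "ty": 3.59, "tz": 0.6},
    {"tx": 0.75, "ty": 3.59, "tz": 0.6, "claw": 6},
    {"claw": 5}
  ]
}}

```text
invalid input at $.rows[0]: expected keys tx, ty, tz, ax, ay, az, claw
```

All seven keys are needed in every row.

Emit:
{"fn": "drive_tool", "kwargs": {
  "rows": [
    {"tx": 0, "ty": 0, "tz": 0, "ax": 0, "ay": 0, "az": -0.105, "claw": 8.7},
    {"tx": 0, "ty": 0, "tz": 0, "ax": 0, "ay": 0, "az": -0.105, "claw": 8.7},
    {"tx": 0, "ty": 0, "tz": 0, "ax": 0, "ay": 0, "az": -0.105, "claw": 8.7},
    {"tx": 0, "ty": 0, "tz": 0, "ax": 0, "ay": 0, "az": -0.105, "claw": 8.7},
    {"tx": 0, "ty": 0, "tz": 0, "ax": 0, "ay": 0, "az": -0.105, "claw": 8.7},
    {"tx": 0, "ty": 0, "tz": 0, "ax": 0, "ay": 0, "az": -0.107, "claw": 8.7},
    {"tx": 0.75, "ty": 3.59, "tz": 0.6, "ax": 0, "ay": 0, "az": 0, "claw": 8.7},
    {"tx": 0.75, "ty": 3.59, "tz": 0.6, "ax": 0, "ay": 0, "az": 0, "claw": 8.7},
    {"tx": 0.75, "ty": 3.59, "tz": 0.6, "ax": 0, "ay": 0, "az": 0, "claw": 8.7},
    {"tx": 0.75, "ty": 3.59, "tz": 0.6, "ax": 0, "ay": 0, "az": 0, "claw": 8.7}
  ]
}}

```text
time_s: 0.93
tcp_pos: [0.2439, 0.478, 0.1977]
ee_rot: [[0.933, 0.359, -0.0], [0.359, -0.933, -0.001], [-0.001, 0.001, -1.0]]
wrist_force: [0.5, 0.1, -0.1]
gripper_width: 0.999
gripper_force: 0.0
```

Emit:
{"fn": "drive_tool", "kwargs": {
  "rows": [
    {"tx": 0.75, "ty": 3.59, "tz": 0.6, "ax": 0, "ay": 0, "az": 0, "claw": 8.7},
    {"tx": 0.75, "ty": 3.59, "tz": 0.6, "ax": 0, "ay": 0, "az": 0, "claw": 8.7},
    {"tx": 0.75, "ty": 3.59, "tz": 0.6, "ax": 0, "ay": 0, "az": 0, "claw": 8.7},
    {"tx": 0.75, "ty": 3.59, "tz": 0.6, "ax": 0, "ay": 0, "az": 0, "claw": 8.7},
    {"tx": 0.75, "ty": 3.59, "tz": 0.6, "ax": 0, "ay": 0, "az": 0, "claw": 8.7},
    {"tx": 0.75, "ty": 3.59, "tz": 0.6, "ax": 0, "ay": 0, "az": 0, "claw": 8.7},
    {"tx": 0.75, "ty": 3.59, "tz": 0.6, "ax": 0, "ay": 0, "az": 0, "claw": 8.7},
    {"tx": 0.75, "ty": 3.59, "tz": 0.6, "ax": 0, "ay": 0, "az": 0, "claw": 8.7},
    {"tx": 0.75, "ty": 3.59, "tz": 0.6, "ax": 0, "ay": 0, "az": 0, "claw": 8.7},
    {"tx": 0.75, "ty": 3.59, "tz": 0.6, "ax": 0, "ay": 0, "az": 0, "claw": 6}
  ]
}}

```text
time_s: 1.77
tcp_pos: [0.4426, 0.1696, 0.1382]
ee_rot: [[0.934, 0.358, -0.0], [0.358, -0.934, -0.0], [-0.0, -0.0, -1.0]]
wrist_force: [0.4, 0.2, 0.2]
gripper_width: 0.974
gripper_force: 0.0
```

Emit:
{"fn": "drive_tool", "kwargs": {
  "rows": [
    {"tx": 0.75, "ty": 3.59, "tz": 0.6, "ax": 0, "ay": 0, "az": 0, "claw": 6},
    {"tx": 0.75, "ty": 3.59, "tz": 0.6, "ax": 0, "ay": 0, "az": 0, "claw": 6},
    {"tx": 0.75, "ty": 3.59, "tz": 0.6, "ax": 0, "ay": 0, "az": 0, "claw": 6},
    {"tx": 0.75, "ty": 3.59, "tz": 0.6, "ax": 0, "ay": 0, "az": 0, "claw": 6},
    {"tx": 0, "ty": 0, "tz": 0, "ax": 0, "ay": 0, "az": 0, "claw": 5}
  ]
}}

```text
time_s: 2.18
tcp_pos: [0.5231, 0.0436, 0.1128]
ee_rot: [[0.936, 0.352, -0.002], [0.352, -0.936, -0.001], [-0.003, 0.001, -1.0]]
wrist_force: [0.3, 0.4, -0.5]
gripper_width: 0.683
gripper_force: 0.0
```

Emit:
{"fn": "drive_tool", "kwargs": {
  "rows": [
    {"tx": -0.1, "ty": -0.4, "tz": 2.5, "ax": 0, "ay": 0, "az": 0, "claw": 5},
    {"tx": 0, "ty": 0, "tz": 2.5, "ax": 0, "ay": 0, "az": 0, "claw": 5},
    {"tx": 0, "ty": 0, "tz": 2.5, "ax": 0, "ay": 0, "az": 0, "claw": 5},
    {"tx": 0, "ty": 0, "tz": 2.0, "ax": 0, "ay": 0, "az": 0, "claw": 5},
    {"tx": 0, "ty": 0, "tz": 1.0, "ax": 0, "ay": 0, "az": 0, "claw": 5},
    {"tx": 0, "ty": 0, "tz": 0, "ax": 0, "ay": 0, "az": 0, "claw": 1.5},
    {"tx": 0, "ty": 0, "tz": 0, "ax": 0, "ay": 0, "az": 0, "claw": 1.5},
    {"tx": 0, "ty": 0, "tz": 0, "ax": 0, "ay": 0, "az": 0, "claw": 1.5},
    {"tx": 0, "ty": 0, "tz": 0, "ax": 0, "ay": 0, "az": 0, "claw": 1.5},
    {"tx": 0, "ty": 0, "tz": 0, "ax": 0, "ay": 0, "az": 0, "claw": 1.5}
  ]
}}

```text
time_s: 3.02
tcp_pos: [0.5201, 0.0517, 0.0109]
ee_rot: [[0.934, 0.358, 0.003], [0.358, -0.934, 0.001], [0.003, 0.0, -1.0]]
wrist_force: [-0.3, -0.1, 0.3]
gripper_width: 0.283
gripper_force: 0.5
```

Emit:
{"fn": "drive_tool", "kwargs": {
  "rows": [
    {"tx": 0, "ty": 0, "tz": 0, "ax": 0, "ay": 0, "az": 0, "claw": 1.5},
    {"tx": 0, "ty": 0, "tz": 0, "ax": 0, "ay": 0, "az": 0, "claw": 1.5},
    {"tx": 0, "ty": 0, "tz": 0, "ax": 0, "ay": 0, "az": 0, "claw": 1.5}
  ]
}}

```text
time_s: 3.27
tcp_pos: [0.5201, 0.0517, 0.0109]
ee_rot: [[0.934, 0.358, 0.002], [0.358, -0.934, 0.001], [0.002, 0.0, -1.0]]
wrist_force: [-0.1, 0.2, 6.0]
gripper_width: 0.269
gripper_force: 30.0
```

Emit:
{"fn": "drive_tool", "kwargs": {
  "rows": [
    {"tx": 0, "ty": 0, "tz": -1.0, "ax": 0, "ay": 0, "az": 0, "claw": 1.5},
    {"tx": 0, "ty": 0, "tz": -2.5, "ax": 0, "ay": 0, "az": 0, "claw": 1.5},
    {"tx": 0, "ty": 0, "tz": -2.5, "ax": 0, "ay": 0, "az": 0.1, "claw": 1.5},
    {"tx": 0, "ty": 0, "tz": -1, "ax": 0, "ay": 0, "az": 0.12, "claw": 1.5},
    {"tx": 0, "ty": 0, "tz": 0, "ax": 0, "ay": 0, "az": 0.12, "claw": 1.5},
    {"tx": 0, "ty": 0, "tz": 0, "ax": 0, "ay": 0, "az": 0.12, "claw": 1.5},
    {"tx": 0, "ty": 0, "tz": 0, "ax": 0, "ay": 0, "az": 0.12, "claw": 1.5},
    {"tx": 0, "ty": 0, "tz": 0, "ax": 0, "ay": 0, "az": 0.12, "claw": 1.5},
    {"tx": 0, "ty": 0, "tz": 0, "ax": 0, "ay": 0, "az": 0.12, "claw": 1.5},
    {"tx": 0, "ty": 0, "tz": 0, "ax": 0, "ay": 0, "az": 0.12, "claw": 1.5}
  ]
}}

```text
time_s: 4.1
tcp_pos: [0.5188, 0.0514, 0.0799]
ee_rot: [[0.836, -0.548, -0.0], [-0.548, -0.836, 0.0], [-0.0, 0.0, -1.0]]
wrist_force: [-0.2, 0.1, -1.0]
gripper_width: 0.27
gripper_force: 30.0
```

Emit:
{"fn": "drive_tool", "kwargs": {
  "rows": [
    {"tx": 0, "ty": 0, "tz": 0, "ax": 0, "ay": 0, "az": 0.12, "claw": 1.5},
    {"tx": 0, "ty": 0, "tz": 0, "ax": 0, "ay": 0, "az": 0.12, "claw": 1.5},
    {"tx": 0, "ty": 0, "tz": 0, "ax": 0, "ay": 0, "az": 0.12, "claw": 1.5},
    {"tx": 0, "ty": 0, "tz": 0, "ax": 0, "ay": 0, "az": 0.12, "claw": 1.5},
    {"tx": 0, "ty": 0, "tz": 0, "ax": 0, "ay": 0, "az": 0.12, "claw": 1.5},
    {"tx": 0, "ty": 0, "tz": 0, "ax": 0, "ay": 0, "az": 0.095, "claw": 1.5},
    {"tx": 2.9, "ty": 1.39, "tz": 0, "ax": 0, "ay": 0, "az": 0, "claw": 1.5},
    {"tx": 2.9, "ty": 1.39, "tz": 0, "ax": 0, "ay": 0, "az": 0, "claw": 1.5},
    {"tx": 2.9, "ty": 1.39, "tz": 0, "ax": 0, "ay": 0, "az": 0, "claw": 1.5},
    {"tx": 2.9, "ty": 1.39, "tz": 0, "ax": 0, "ay": 0, "az": 0, "claw": 1.5}
  ]
}}

```text
time_s: 4.93
tcp_pos: [0.4999, -0.0769, 0.0799]
ee_rot: [[0.298, -0.954, -0.0], [-0.954, -0.298, 0.0], [-0.0, 0.0, -1.0]]
wrist_force: [0.7, -1.1, -0.7]
gripper_width: 0.272
gripper_force: 30.0
```

Emit:
{"fn": "drive_tool", "kwargs": {
  "rows": [
    {"tx": 2.9, "ty": 1.39, "tz": 0, "ax": 0, "ay": 0, "az": 0, "claw": 1.5},
    {"tx": 2.9, "ty": 1.39, "tz": 0, "ax": 0, "ay": 0, "az": 0, "claw": 1.5},
    {"tx": 2.9, "ty": 1.39, "tz": 0, "ax": 0, "ay": 0, "az": 0, "claw": 1.5},
    {"tx": 2.9, "ty": 1.39, "tz": 0, "ax": 0, "ay": 0, "az": 0, "claw": 1.5},
    {"tx": 0, "ty": 0, "tz": 2, "ax": 0, "ay": 0, "az": 0, "claw": 1.5},
    {"tx": 0, "ty": 0, "tz": 1, "ax": 0, "ay": 0, "az": 0, "claw": 1.5},
    {"tx": 0, "ty": 0, "tz": 0, "ax": 0, "ay": 0, "az": 0, "claw": 1.5},
    {"tx": 0, "ty": 0, "tz": 0, "ax": 0, "ay": 0, "az": 0, "claw": 1.5}
  ]
}}

```text
time_s: 5.6
tcp_pos: [0.4815, -0.2026, 0.0491]
ee_rot: [[0.298, -0.954, -0.002], [-0.954, -0.298, 0.0], [-0.001, 0.002, -1.0]]
wrist_force: [0.0, -0.2, -1.5]
gripper_width: 0.269
gripper_force: 30.0
```

```bash
python3 - <<'E'
from h import *
im,d=snap('side','side1'); a=cv2.resize(im[190:340,110:340,::-1],None,fx=3.4,fy=3.4,interpolation=cv2.INTER_CUBIC); cv2.imwrite('pics/s1.png',a)
z=np.load('side0.npz');k=(z['im'][...,:].max(2)<110)
# lane1 predicted corners on floor, projected into side
yw=np.radians(17.3);X=np.array([np.cos(yw),np.sin(yw)]);Y=np.array([-X[1],X[0]]);c=np.array([.5476,-.1875])
for n in(-99,-33,33,99): print(n,[((proj('side',[[*(c+X*n/1e3+Y*s*.093),.014]])[0]-[110,190])*3.4).round().tolist() for s in(-1,1)])
E
```

```text
-99 [[387.0, 454.0], [254.0, 205.0]]
-33 [[517.0, 401.0], [363.0, 171.0]]
33 [[635.0, 352.0], [465.0, 140.0]]
99 [[743.0, 307.0], [559.0, 111.0]]
```

View pics/s1.png

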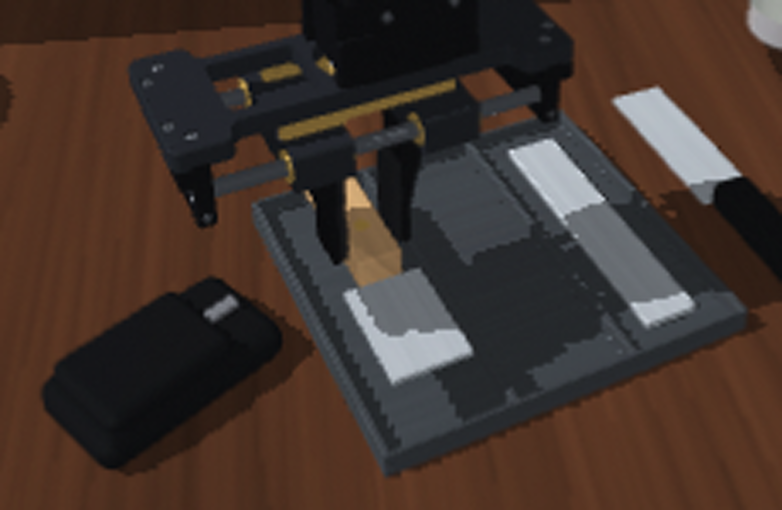

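The tray projection matches the picture: its near corner is at (387,460) and its right corner at (743,310). The scraper hangs over lane 1, parallel to it. I lower it, release it and go for the brush.

Emit:
{"fn": "drive_tool", "kwargs": {
  "rows": [
    {"tx": 0, "ty": -0.15, "tz": 1.5, "ax": 0, "ay": 0, "az": 0, "claw": 1.5},
    {"tx": 0, "ty": 0, "tz": 1.2, "ax": 0, "ay": 0, "az": 0, "claw": 1.5},
    {"tx": 0, "ty": 0, "tz": 0.6, "ax": 0, "ay": 0, "az": 0, "claw": 1.5},
    {"tx": 0, "ty": 0, "tz": 0, "ax": 0, "ay": 0, "az": 0, "claw": 1.5},
    {"tx": 0, "ty": 0, "tz": 0, "ax": 0, "ay": 0, "az": 0, "claw": 1.5}
  ]
}}

```text
time_s: 6.07
tcp_pos: [0.484, -0.2023, 0.017]
ee_rot: [[0.299, -0.954, 0.0], [-0.954, -0.299, -0.0], [0.0, -0.0, -1.0]]
wrist_force: [-0.4, -1.1, -1.1]
gripper_width: 0.269
gripper_force: 30.0
```

Emit:
{"fn": "drive_tool", "kwargs": {
  "rows": [
    {"tx": 0, "ty": 0, "tz": 0.2, "ax": 0, "ay": 0, "az": 0, "claw": 1.5},
    {"tx": 0, "ty": 0, "tz": 0, "ax": 0, "ay": 0, "az": 0, "claw": 1.5},
    {"tx": 0, "ty": 0, "tz": 0, "ax": 0, "ay": 0, "az": 0, "claw": 3.4},
    {"tx": 0, "ty": 0, "tz": 0, "ax": 0, "ay": 0, "az": 0, "claw": 3.4},
    {"tx": 0, "ty": 0, "tz": 0, "ax": 0, "ay": 0, "az": 0, "claw": 3.4},
    {"tx": 0, "ty": 0, "tz": -0.5, "ax": 0, "ay": 0, "az": 0, "claw": 3.4},
    {"tx": 0, "ty": 0, "tz": -2, "ax": 0, "ay": 0, "az": 0, "claw": 3.4},
    {"tx": 0, "ty": 0, "tz": -3, "ax": 0, "ay": 0, "az": 0, "claw": 5},
    {"tx": 0, "ty": 0, "tz": -3, "ax": 0, "ay": 0, "az": 0, "claw": 5},
    {"tx": 0, "ty": 0, "tz": -3, "ax": 0, "ay": 0, "az": 0, "claw": 5}
  ]
}}

```text
time_s: 6.9
tcp_pos: [0.4832, -0.2028, 0.1312]
ee_rot: [[0.297, -0.955, -0.0], [-0.955, -0.297, -0.0], [0.0, 0.0, -1.0]]
wrist_force: [0.3, -0.5, -0.0]
gripper_width: 0.524
gripper_force: 0.0
```

Emit:
{"fn": "drive_tool", "kwargs": {
  "rows": [
    {"tx": -3.46, "ty": -1.31, "tz": 0, "ax": 0, "ay": 0, "az": 0, "claw": 5},
    {"tx": -3.46, "ty": -1.31, "tz": 0, "ax": 0, "ay": 0, "az": 0, "claw": 5},
    {"tx": -3.46, "ty": -1.31, "tz": 0, "ax": 0, "ay": 0, "az": 0, "claw": 5},
    {"tx": -3.46, "ty": -1.31, "tz": 0, "ax": 0, "ay": 0, "az": 0, "claw": 5},
    {"tx": -3.46, "ty": -1.31, "tz": 0, "ax": 0, "ay": 0, "az": 0, "claw": 5},
    {"tx": -3.46, "ty": -1.31, "tz": 0, "ax": 0, "ay": 0, "az": 0, "claw": 5},
    {"tx": -3.46, "ty": -1.31, "tz": 0, "ax": 0, "ay": 0, "az": 0, "claw": 5},
    {"tx": -3.46, "ty": -1.31, "tz": 0, "ax": 0, "ay": 0, "az": 0, "claw": 5},
    {"tx": -3.46, "ty": -1.31, "tz": 0, "ax": 0, "ay": 0, "az": 0, "claw": 5},
    {"tx": -3.46, "ty": -1.31, "tz": 0, "ax": 0, "ay": 0, "az": 0, "claw": 5}
  ]
}}

```text
time_s: 7.73
tcp_pos: [0.5054, 0.1684, 0.1303]
ee_rot: [[0.298, -0.955, 0.001], [-0.955, -0.298, 0.0], [-0.0, -0.001, -1.0]]
wrist_force: [1.2, -0.3, 0.6]
gripper_width: 0.577
gripper_force: 0.0
```

Emit:
{"fn": "drive_tool", "kwargs": {
  "rows": [
    {"tx": -3.46, "ty": -1.31, "tz": 0, "ax": 0, "ay": 0, "az": 0, "claw": 5},
    {"tx": 0, "ty": 0, "tz": 0, "ax": 0, "ay": 0, "az": -0.114, "claw": 5},
    {"tx": 0, "ty": 0, "tz": 0, "ax": 0, "ay": 0, "az": -0.114, "claw": 5},
    {"tx": 0, "ty": 0, "tz": 0, "ax": 0, "ay": 0, "az": -0.114, "claw": 5},
    {"tx": 0, "ty": 0, "tz": 0, "ax": 0, "ay": 0, "az": -0.114, "claw": 5},
    {"tx": 0, "ty": 0, "tz": 0, "ax": 0, "ay": 0, "az": -0.114, "claw": 5},
    {"tx": 0, "ty": 0, "tz": 0, "ax": 0, "ay": 0, "az": -0.114, "claw": 5},
    {"tx": 0, "ty": 0, "tz": 0, "ax": 0, "ay": 0, "az": -0.114, "claw": 5},
    {"tx": 0, "ty": 0, "tz": 0, "ax": 0, "ay": 0, "az": -0.114, "claw": 5},
    {"tx": 0, "ty": 0, "tz": 0, "ax": 0, "ay": 0, "az": -0.114, "claw": 5}
  ]
}}

```text
time_s: 8.57
tcp_pos: [0.5079, 0.2035, 0.1301]
ee_rot: [[0.972, -0.235, 0.0], [-0.235, -0.972, 0.0], [0.0, -0.0, -1.0]]
wrist_force: [0.5, 0.2, 0.1]
gripper_width: 0.574
gripper_force: 0.0
```

Emit:
{"fn": "drive_tool", "kwargs": {
  "rows": [
    {"tx": 0, "ty": 0, "tz": 0, "ax": 0, "ay": 0, "az": -0.114, "claw": 5},
    {"tx": 0, "ty": 0, "tz": 0, "ax": 0, "ay": 0, "az": -0.114, "claw": 5},
    {"tx": 0, "ty": 0, "tz": 0, "ax": 0, "ay": 0, "az": -0.114, "claw": 5},
    {"tx": 0, "ty": 0, "tz": 0, "ax": 0, "ay": 0, "az": -0.114, "claw": 5},
    {"tx": 0, "ty": 0, "tz": 0, "ax": 0, "ay": 0, "az": -0.114, "claw": 5},
    {"tx": 0, "ty": 0, "tz": 0, "ax": 0, "ay": 0, "az": 0, "claw": 4.5},
    {"tx": 0, "ty": 0, "tz": 0, "ax": 0, "ay": 0, "az": 0, "claw": 4.5},
    {"tx": 0, "ty": 0, "tz": 0, "ax": 0, "ay": 0, "az": 0, "claw": 4.5}
  ]
}}

```text
time_s: 9.23
tcp_pos: [0.5078, 0.2035, 0.1298]
ee_rot: [[0.948, 0.319, 0.0], [0.319, -0.948, 0.0], [0.0, -0.0, -1.0]]
wrist_force: [0.7, -0.3, -0.4]
gripper_width: 0.526
gripper_force: 0.0
```

Emit:
{"fn": "drive_tool", "kwargs": {
  "rows": [
    {"tx": 0, "ty": 0, "tz": 3, "ax": 0, "ay": 0, "az": 0, "claw": 4.5},
    {"tx": 0, "ty": 0, "tz": 3, "ax": 0, "ay": 0, "az": 0, "claw": 4.5},
    {"tx": 0, "ty": 0, "tz": 1.5, "ax": 0, "ay": 0, "az": 0, "claw": 4.5},
    {"tx": 0, "ty": 0, "tz": 0.5, "ax": 0, "ay": 0, "az": 0, "claw": 4.5},
    {"tx": 0, "ty": 0, "tz": 0, "ax": 0, "ay": 0, "az": 0, "claw": 1.5},
    {"tx": 0, "ty": 0, "tz": 0, "ax": 0, "ay": 0, "az": 0, "claw": 1.5},
    {"tx": 0, "ty": 0, "tz": 0, "ax": 0, "ay": 0, "az": 0, "claw": 1.5},
    {"tx": 0, "ty": 0, "tz": 0, "ax": 0, "ay": 0, "az": 0, "claw": 1.5},
    {"tx": 0, "ty": 0, "tz": 0, "ax": 0, "ay": 0, "az": 0, "claw": 1.5},
    {"tx": 0, "ty": 0, "tz": 0, "ax": 0, "ay": 0, "az": 0, "claw": 1.5}
  ]
}}

```text
time_s: 10.07
tcp_pos: [0.5086, 0.2041, 0.0509]
ee_rot: [[0.947, 0.322, 0.002], [0.322, -0.947, 0.002], [0.003, -0.001, -1.0]]
wrist_force: [-0.8, 0.2, 4.1]
gripper_width: 0.248
gripper_force: 30.0
```

Emit:
{"fn": "drive_tool", "kwargs": {
  "rows": [
    {"tx": 0, "ty": 0, "tz": 0, "ax": 0, "ay": 0, "az": 0, "claw": 1.5},
    {"tx": 0, "ty": 0, "tz": 0, "ax": 0, "ay": 0, "az": 0, "claw": 1.5},
    {"tx": 0, "ty": 0, "tz": 0, "ax": 0, "ay": 0, "az": 0, "claw": 1.5}
  ]
}}

```text
time_s: 10.32
tcp_pos: [0.5086, 0.2041, 0.0509]
ee_rot: [[0.947, 0.322, 0.002], [0.322, -0.947, 0.001], [0.002, -0.001, -1.0]]
wrist_force: [-2.0, 1.4, 5.8]
gripper_width: 0.251
gripper_force: 30.0
```

Emit:
{"fn": "drive_tool", "kwargs": {
  "rows": [
    {"tx": 0, "ty": 0, "tz": -1, "ax": 0, "ay": 0, "az": 0, "claw": 1.5},
    {"tx": 0, "ty": 0, "tz": -2.5, "ax": 0, "ay": 0, "az": 0, "claw": 1.5},
    {"tx": 0, "ty": 0, "tz": -3, "ax": 0, "ay": 0, "az": 0, "claw": 1.5},
    {"tx": 0, "ty": 0, "tz": -2.5, "ax": 0, "ay": 0, "az": 0.114, "claw": 1.5},
    {"tx": 0, "ty": 0, "tz": 0, "ax": 0, "ay": 0, "az": 0.114, "claw": 1.5},
    {"tx": 0, "ty": 0, "tz": 0, "ax": 0, "ay": 0, "az": 0.114, "claw": 1.5},
    {"tx": 0, "ty": 0, "tz": 0, "ax": 0, "ay": 0, "az": 0.114, "claw": 1.5},
    {"tx": 0, "ty": 0, "tz": 0, "ax": 0, "ay": 0, "az": 0.114, "claw": 1.5},
    {"tx": 0, "ty": 0, "tz": 0, "ax": 0, "ay": 0, "az": 0.114, "claw": 1.5},
    {"tx": 0, "ty": 0, "tz": 0, "ax": 0, "ay": 0, "az": 0.114, "claw": 1.5}
  ]
}}

```text
time_s: 11.15
tcp_pos: [0.5074, 0.2031, 0.1397]
ee_rot: [[0.888, -0.459, -0.001], [-0.459, -0.888, -0.0], [-0.001, 0.001, -1.0]]
wrist_force: [-0.3, 0.6, -0.7]
gripper_width: 0.249
gripper_force: 30.0
```

Emit:
{"fn": "drive_tool", "kwargs": {
  "rows": [
    {"tx": 0, "ty": 0, "tz": 0, "ax": 0, "ay": 0, "az": 0.114, "claw": 1.5},
    {"tx": 0, "ty": 0, "tz": 0, "ax": 0, "ay": 0, "az": 0.114, "claw": 1.5},
    {"tx": 0, "ty": 0, "tz": 0, "ax": 0, "ay": 0, "az": 0.114, "claw": 1.5},
    {"tx": 0, "ty": 0, "tz": 0, "ax": 0, "ay": 0, "az": 0.114, "claw": 1.5},
    {"tx": 0, "ty": 0, "tz": 0, "ax": 0, "ay": 0, "az": 0.114, "claw": 1.5},
    {"tx": 0, "ty": 0, "tz": 0, "ax": 0, "ay": 0, "az": 0.114, "claw": 1.5},
    {"tx": 0, "ty": 0, "tz": 0, "ax": 0, "ay": 0, "az": 0.114, "claw": 1.5},
    {"tx": 3.64, "ty": 0.72, "tz": 0, "ax": 0, "ay": 0, "az": 0, "claw": 1.5},
    {"tx": 3.64, "ty": 0.72, "tz": 0, "ax": 0, "ay": 0, "az": 0, "claw": 1.5},
    {"tx": 3.64, "ty": 0.72, "tz": 0, "ax": 0, "ay": 0, "az": 0, "claw": 1.5}
  ]
}}

```text
time_s: 11.98
tcp_pos: [0.5191, 0.0918, 0.1397]
ee_rot: [[0.299, -0.954, -0.001], [-0.954, -0.299, -0.0], [-0.0, 0.001, -1.0]]
wrist_force: [0.2, 0.1, -1.0]
gripper_width: 0.252
gripper_force: 30.0
```

Emit:
{"fn": "drive_tool", "kwargs": {
  "rows": [
    {"tx": 3.64, "ty": 0.72, "tz": 0, "ax": 0, "ay": 0, "az": 0, "claw": 1.5},
    {"tx": 3.64, "ty": 0.72, "tz": 0, "ax": 0, "ay": 0, "az": 0, "claw": 1.5},
    {"tx": 3.64, "ty": 0.72, "tz": 0, "ax": 0, "ay": 0, "az": 0, "claw": 1.5},
    {"tx": 3.64, "ty": 0.72, "tz": 0, "ax": 0, "ay": 0, "az": 0, "claw": 1.5},
    {"tx": 3.64, "ty": 0.72, "tz": 0, "ax": 0, "ay": 0, "az": 0, "claw": 1.5},
    {"tx": 3.64, "ty": 0.72, "tz": 0, "ax": 0, "ay": 0, "az": 0, "claw": 1.5},
    {"tx": 3.64, "ty": 0.72, "tz": 0, "ax": 0, "ay": 0, "az": 0, "claw": 1.5},
    {"tx": 3.64, "ty": 0.72, "tz": 0, "ax": 0, "ay": 0, "az": 0, "claw": 1.5},
    {"tx": 0, "ty": 0, "tz": 0, "ax": 0, "ay": 0, "az": 0, "claw": 1.5},
    {"tx": 0, "ty": 0, "tz": 0, "ax": 0, "ay": 0, "az": 0, "claw": 1.5}
  ]
}}

```text
time_s: 12.82
tcp_pos: [0.5505, -0.2042, 0.1392]
ee_rot: [[0.293, -0.956, -0.001], [-0.956, -0.293, 0.0], [-0.001, 0.001, -1.0]]
wrist_force: [0.5, 0.5, -0.4]
gripper_width: 0.244
gripper_force: 30.0
```

Emit:
{"fn": "drive_tool", "kwargs": {
  "rows": [
    {"tx": -0.1, "ty": -0.1, "tz": 3.5, "ax": 0, "ay": 0, "az": 0, "claw": 1.5},
    {"tx": 0, "ty": 0, "tz": 3.5, "ax": 0, "ay": 0, "az": 0, "claw": 1.5},
    {"tx": 0, "ty": 0, "tz": 3, "ax": 0, "ay": 0, "az": 0, "claw": 1.5},
    {"tx": 0, "ty": 0, "tz": 1.6, "ax": 0, "ay": 0, "az": 0, "claw": 1.5},
    {"tx": 0, "ty": 0, "tz": 0.6, "ax": 0, "ay": 0, "az": 0, "claw": 1.5},
    {"tx": 0, "ty": 0, "tz": 0.2, "ax": 0, "ay": 0, "az": 0, "claw": 1.5},
    {"tx": 0, "ty": 0, "tz": 0, "ax": 0, "ay": 0, "az": 0, "claw": 1.5},
    {"tx": 0, "ty": 0, "tz": 0, "ax": 0, "ay": 0, "az": 0, "claw": 1.5}
  ]
}}

```text
time_s: 13.48
tcp_pos: [0.5532, -0.2008, 0.0171]
ee_rot: [[0.298, -0.954, 0.003], [-0.954, -0.298, -0.0], [0.001, -0.003, -1.0]]
wrist_force: [-0.0, 0.1, 0.1]
gripper_width: 0.247
gripper_force: 30.0
```

Emit:
{"fn": "drive_tool", "kwargs": {
  "rows": [
    {"tx": 0, "ty": 0, "tz": 0.3, "ax": 0, "ay": 0, "az": 0, "claw": 1.5},
    {"tx": 0, "ty": 0, "tz": 0, "ax": 0, "ay": 0, "az": 0, "claw": 1.5},
    {"tx": 0, "ty": 0, "tz": 0, "ax": 0, "ay": 0, "az": 0, "claw": 3.2},
    {"tx": 0, "ty": 0, "tz": 0, "ax": 0, "ay": 0, "az": 0, "claw": 3.2},
    {"tx": 0, "ty": 0, "tz": 0, "ax": 0, "ay": 0, "az": 0, "claw": 3.2},
    {"tx": 0, "ty": 0, "tz": -0.5, "ax": 0, "ay": 0, "az": 0, "claw": 3.2},
    {"tx": 0, "ty": 0, "tz": -2, "ax": 0, "ay": 0, "az": 0, "claw": 3.2},
    {"tx": 0, "ty": 0, "tz": -3, "ax": 0, "ay": 0, "az": 0, "claw": 4},
    {"tx": 0, "ty": 0, "tz": -3, "ax": 0, "ay": 0, "az": 0, "claw": 4},
    {"tx": 0, "ty": 0, "tz": -3, "ax": 0, "ay": 0, "az": 0, "claw": 4}
  ]
}}

```text
time_s: 14.32
tcp_pos: [0.5517, -0.2011, 0.1292]
ee_rot: [[0.298, -0.955, -0.0], [-0.955, -0.298, -0.0], [0.0, 0.0, -1.0]]
wrist_force: [1.1, -0.7, -0.3]
gripper_width: 0.444
gripper_force: 0.0
```

Emit:
{"fn": "drive_tool", "kwargs": {
  "rows": [
    {"tx": 0, "ty": 0, "tz": 0, "ax": 0, "ay": 0, "az": -0.116, "claw": 4},
    {"tx": 0, "ty": 0, "tz": 0, "ax": 0, "ay": 0, "az": -0.116, "claw": 4},
    {"tx": 0, "ty": 0, "tz": 0, "ax": 0, "ay": 0, "az": -0.116, "claw": 4},
    {"tx": 0, "ty": 0, "tz": 0, "ax": 0, "ay": 0, "az": -0.116, "claw": 4},
    {"tx": 0, "ty": 0, "tz": 0, "ax": 0, "ay": 0, "az": -0.116, "claw": 4},
    {"tx": 0, "ty": 0, "tz": 0, "ax": 0, "ay": 0, "az": -0.116, "claw": 4},
    {"tx": 0, "ty": 0, "tz": 0, "ax": 0, "ay": 0, "az": -0.116, "claw": 4},
    {"tx": 0, "ty": 0, "tz": 0, "ax": 0, "ay": 0, "az": -0.116, "claw": 4},
    {"tx": 0, "ty": 0, "tz": 0, "ax": 0, "ay": 0, "az": -0.116, "claw": 4},
    {"tx": 0, "ty": 0, "tz": 0, "ax": 0, "ay": 0, "az": -0.116, "claw": 4}
  ]
}}

```text
time_s: 15.15
tcp_pos: [0.552, -0.2011, 0.1281]
ee_rot: [[0.995, -0.103, 0.0], [-0.103, -0.995, -0.0], [0.0, 0.0, -1.0]]
wrist_force: [0.3, -0.2, 0.2]
gripper_width: 0.462
gripper_force: 0.0
```

Emit:
{"fn": "drive_tool", "kwargs": {
  "rows": [
    {"tx": 0, "ty": 0, "tz": 0, "ax": 0, "ay": 0, "az": -0.116, "claw": 4},
    {"tx": 0, "ty": 0, "tz": 0, "ax": 0, "ay": 0, "az": -0.117, "claw": 4},
    {"tx": -0.73, "ty": -3.58, "tz": 0, "ax": 0, "ay": 0, "az": 0, "claw": 4},
    {"tx": -0.73, "ty": -3.58, "tz": 0, "ax": 0, "ay": 0, "az": 0, "claw": 4},
    {"tx": -0.73, "ty": -3.58, "tz": 0, "ax": 0, "ay": 0, "az": 0, "claw": 4},
    {"tx": -0.73, "ty": -3.58, "tz": 0, "ax": 0, "ay": 0, "az": 0, "claw": 4},
    {"tx": -0.73, "ty": -3.58, "tz": 0, "ax": 0, "ay": 0, "az": 0, "claw": 4},
    {"tx": -0.73, "ty": -3.58, "tz": 0, "ax": 0, "ay": 0, "az": 0, "claw": 4},
    {"tx": -0.73, "ty": -3.58, "tz": 0, "ax": 0, "ay": 0, "az": 0, "claw": 4},
    {"tx": -0.73, "ty": -3.58, "tz": 0, "ax": 0, "ay": 0, "az": 0, "claw": 4}
  ]
}}

```text
time_s: 15.98
tcp_pos: [0.4579, 0.0774, 0.1282]
ee_rot: [[0.992, 0.124, 0.001], [0.124, -0.992, 0.0], [0.001, -0.0, -1.0]]
wrist_force: [1.2, -0.0, 0.2]
gripper_width: 0.461
gripper_force: 0.0
```

Emit:
{"fn": "drive_tool", "kwargs": {
  "rows": [
    {"tx": -0.73, "ty": -3.58, "tz": 0, "ax": 0, "ay": 0, "az": 0, "claw": 4},
    {"tx": -0.73, "ty": -3.58, "tz": 0, "ax": 0, "ay": 0, "az": 0, "claw": 4},
    {"tx": -0.73, "ty": -3.58, "tz": 0, "ax": 0, "ay": 0, "az": 0, "claw": 4},
    {"tx": 0, "ty": 0, "tz": 0, "ax": 0, "ay": 0, "az": 0, "claw": 4},
    {"tx": 0, "ty": 0, "tz": 0, "ax": 0, "ay": 0, "az": 0, "claw": 4}
  ]
}}

```text
time_s: 16.4
tcp_pos: [0.4231, 0.1815, 0.1281]
ee_rot: [[0.992, 0.128, 0.001], [0.128, -0.992, 0.001], [0.001, -0.001, -1.0]]
wrist_force: [0.4, 0.8, 0.1]
gripper_width: 0.46
gripper_force: 0.0
```

```bash
python3 - <<'E'
from h import *
im,d=snap('side','side2'); a=cv2.resize(im[130:330,145:345,::-1],None,fx=3,fy=3,interpolation=cv2.INTER_CUBIC); cv2.imwrite('pics/s2.png',a)
z=np.load('top0.npz');P=cloud('top',z['d']);q=P[262:277,140:160].reshape(-1,3);q=q[q[:,2]>.02];print('weight',q.mean(0),q.min(0),q.max(0))
E
```

```text
weight [0.38949184 0.24162765 0.03662098] [0.37235517 0.2205823  0.02318814] [0.40580061 0.26577625 0.0538316 ]
```

View pics/s2.png

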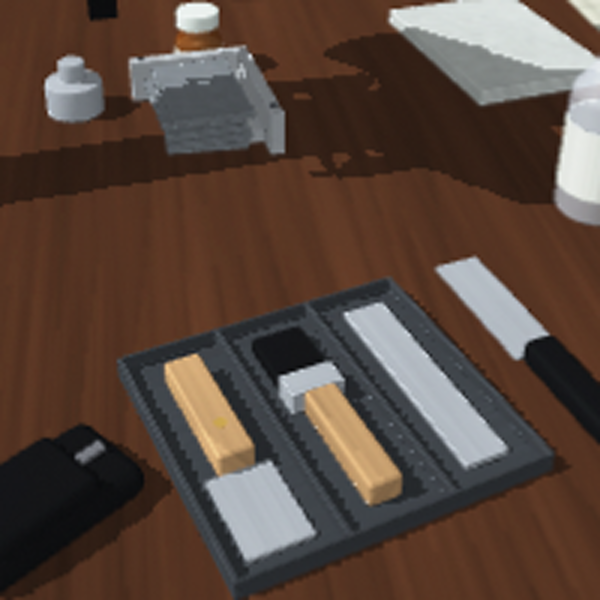

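The tools lie flat: the scraper in lane 1 (at 210,420 and 260,510) and the brush in lane 2 (at 330,410). The jar and weight have not moved. Next I square the stack, pushing +x first with two open fingers.

Emit:
{"fn": "drive_tool", "kwargs": {
  "rows": [
    {"tx": 0, "ty": 0, "tz": 3.5, "ax": 0, "ay": 0, "az": 0, "claw": 4},
    {"tx": 0, "ty": 0, "tz": 3.5, "ax": 0, "ay": 0, "az": 0, "claw": 4},
    {"tx": 0, "ty": 0, "tz": 3, "ax": 0, "ay": 0, "az": 0, "claw": 4},
    {"tx": 0, "ty": 0, "tz": 1.5, "ax": 0, "ay": 0, "az": 0, "claw": 4},
    {"tx": 0, "ty": 0, "tz": 0.5, "ax": 0, "ay": 0, "az": 0, "claw": 4},
    {"tx": 0, "ty": 0, "tz": 0, "ax": 0, "ay": 0, "az": 0, "claw": 4},
    {"tx": 0.5, "ty": 0, "tz": 0, "ax": 0, "ay": 0, "az": 0, "claw": 4},
    {"tx": 0.5, "ty": 0, "tz": 0, "ax": 0, "ay": 0, "az": 0, "claw": 4},
    {"tx": 0.5, "ty": 0, "tz": 0, "ax": 0, "ay": 0, "az": 0, "claw": 4},
    {"tx": 0.4, "ty": 0, "tz": 0, "ax": 0, "ay": 0, "az": 0, "claw": 4}
  ]
}}

```text
time_s: 17.28
tcp_pos: [0.444, 0.1828, 0.0088]
ee_rot: [[0.992, 0.124, 0.003], [0.124, -0.992, 0.002], [0.003, -0.002, -1.0]]
wrist_force: [-1.0, -0.2, -0.3]
gripper_width: 0.462
gripper_force: 0.0
```

Emit:
{"fn": "drive_tool", "kwargs": {
  "rows": [
    {"tx": 0.4, "ty": 0, "tz": 0, "ax": 0, "ay": 0, "az": 0, "claw": 4},
    {"tx": 0.4, "ty": 0, "tz": 0, "ax": 0, "ay": 0, "az": 0, "claw": 4},
    {"tx": 0.4, "ty": 0, "tz": 0, "ax": 0, "ay": 0, "az": 0, "claw": 4},
    {"tx": 0.3, "ty": 0, "tz": 0, "ax": 0, "ay": 0, "az": 0, "claw": 4},
    {"tx": 0, "ty": 0, "tz": 0, "ax": 0, "ay": 0, "az": 0, "claw": 4}
  ]
}}

```text
time_s: 17.7
tcp_pos: [0.4577, 0.184, 0.0075]
ee_rot: [[0.992, 0.124, -0.0], [0.124, -0.992, -0.0], [-0.0, 0.0, -1.0]]
wrist_force: [0.2, 0.7, -0.3]
gripper_width: 0.464
gripper_force: 0.0
```

Emit:
{"fn": "drive_tool", "kwargs": {
  "rows": [
    {"tx": 0.3, "ty": 0, "tz": 0, "ax": 0, "ay": 0, "az": 0, "claw": 4},
    {"tx": 0.3, "ty": 0, "tz": 0, "ax": 0, "ay": 0, "az": 0, "claw": 4},
    {"tx": 0.2, "ty": 0, "tz": 0, "ax": 0, "ay": 0, "az": 0, "claw": 4},
    {"tx": 0.1, "ty": 0, "tz": 0, "ax": 0, "ay": 0, "az": 0, "claw": 4},
    {"tx": 0.1, "ty": 0, "tz": 0, "ax": 0, "ay": 0, "az": 0, "claw": 4},
    {"tx": 0, "ty": 0, "tz": 0, "ax": 0, "ay": 0, "az": 0, "claw": 4}
  ]
}}

```text
time_s: 18.2
tcp_pos: [0.4669, 0.1847, 0.0072]
ee_rot: [[0.992, 0.123, -0.001], [0.123, -0.992, -0.001], [-0.001, 0.001, -1.0]]
wrist_force: [-2.1, -1.9, -0.3]
gripper_width: 0.458
gripper_force: 1.0
```

Emit:
{"fn": "drive_tool", "kwargs": {
  "rows": [
    {"tx": 0.1, "ty": 0, "tz": 0, "ax": 0, "ay": 0, "az": 0, "claw": 4},
    {"tx": 0.1, "ty": 0, "tz": 0, "ax": 0, "ay": 0, "az": 0, "claw": 4},
    {"tx": 0, "ty": 0, "tz": 0, "ax": 0, "ay": 0, "az": 0, "claw": 4}
  ]
}}

```text
time_s: 18.45
tcp_pos: [0.4689, 0.1854, 0.0074]
ee_rot: [[0.992, 0.124, -0.001], [0.124, -0.992, -0.0], [-0.001, 0.0, -1.0]]
wrist_force: [-4.4, -0.9, 0.9]
gripper_width: 0.458
gripper_force: 1.7
```

Emit:
{"fn": "drive_tool", "kwargs": {
  "rows": [
    {"tx": 0.1, "ty": 0, "tz": 0, "ax": 0, "ay": 0, "az": 0, "claw": 4},
    {"tx": 0.1, "ty": 0, "tz": 0, "ax": 0, "ay": 0, "az": 0, "claw": 4},
    {"tx": 0, "ty": 0, "tz": 0, "ax": 0, "ay": 0, "az": 0, "claw": 4}
  ]
}}

```text
time_s: 18.7
tcp_pos: [0.4713, 0.1857, 0.0075]
ee_rot: [[0.992, 0.124, 0.0], [0.124, -0.992, 0.0], [0.0, -0.0, -1.0]]
wrist_force: [-3.6, -0.8, -0.7]
gripper_width: 0.46
gripper_force: 2.0
```

Emit:
{"fn": "drive_tool", "kwargs": {
  "rows": [
    {"tx": 0.1, "ty": 0, "tz": 0, "ax": 0, "ay": 0, "az": 0, "claw": 4},
    {"tx": 0.1, "ty": 0, "tz": 0, "ax": 0, "ay": 0, "az": 0, "claw": 4},
    {"tx": 0.1, "ty": 0, "tz": 0, "ax": 0, "ay": 0, "az": 0, "claw": 4},
    {"tx": 0, "ty": 0, "tz": 0, "ax": 0, "ay": 0, "az": 0, "claw": 4}
  ]
}}

```text
time_s: 19.03
tcp_pos: [0.4713, 0.1856, 0.0074]
ee_rot: [[0.992, 0.123, -0.005], [0.123, -0.992, -0.002], [-0.005, 0.001, -1.0]]
wrist_force: [-13.5, 4.6, 6.6]
gripper_width: 0.461
gripper_force: 6.4
```

The +x push came up solid against the fence. Next is the +y push from the open -y side.

Emit:
{"fn": "drive_tool", "kwargs": {
  "rows": [
    {"tx": -0.5, "ty": 0, "tz": 0, "ax": 0, "ay": 0, "az": 0, "claw": 4},
    {"tx": -1.0, "ty": 0, "tz": 0, "ax": 0, "ay": 0, "az": 0, "claw": 4},
    {"tx": -0.8, "ty": 0, "tz": 0, "ax": 0, "ay": 0, "az": 0, "claw": 4},
    {"tx": 0, "ty": 0, "tz": -2.5, "ax": 0, "ay": 0, "az": 0, "claw": 4},
    {"tx": 0, "ty": 0, "tz": -3, "ax": 0, "ay": 0, "az": 0, "claw": 4},
    {"tx": 0, "ty": 0, "tz": -3, "ax": 0, "ay": 0, "az": 0.11, "claw": 2.5},
    {"tx": 0, "ty": 0, "tz": 0, "ax": 0, "ay": 0, "az": 0.1125, "claw": 2.5},
    {"tx": 0, "ty": 0, "tz": 0, "ax": 0, "ay": 0, "az": 0.1125, "claw": 2.5},
    {"tx": 0, "ty": 0, "tz": 0, "ax": 0, "ay": 0, "az": 0.1125, "claw": 2.5},
    {"tx": 0, "ty": 0, "tz": 0, "ax": 0, "ay": 0, "az": 0.1125, "claw": 2.5}
  ]
}}

```text
time_s: 19.87
tcp_pos: [0.4518, 0.1837, 0.0933]
ee_rot: [[0.904, -0.427, 0.003], [-0.427, -0.904, 0.002], [0.002, -0.003, -1.0]]
wrist_force: [-0.5, 0.8, -1.1]
gripper_width: 0.291
gripper_force: 0.0
```

Emit:
{"fn": "drive_tool", "kwargs": {
  "rows": [
    {"tx": 0, "ty": 0, "tz": 0, "ax": 0, "ay": 0, "az": 0.1125, "claw": 2.5},
    {"tx": 0, "ty": 0, "tz": 0, "ax": 0, "ay": 0, "az": 0.1125, "claw": 2.5},
    {"tx": 0, "ty": 0, "tz": 0, "ax": 0, "ay": 0, "az": 0.1125, "claw": 2.5},
    {"tx": 0, "ty": 0, "tz": 0, "ax": 0, "ay": 0, "az": 0.1125, "claw": 2.5},
    {"tx": 0, "ty": 0, "tz": 0, "ax": 0, "ay": 0, "az": 0.1125, "claw": 2.5},
    {"tx": 0, "ty": 0, "tz": 0, "ax": 0, "ay": 0, "az": 0.1125, "claw": 2.5},
    {"tx": 0, "ty": 0, "tz": 0, "ax": 0, "ay": 0, "az": 0.1125, "claw": 2.5},
    {"tx": 0, "ty": 0, "tz": 0, "ax": 0, "ay": 0, "az": 0.1125, "claw": 2.5},
    {"tx": 0, "ty": 0, "tz": 0, "ax": 0, "ay": 0, "az": 0.1125, "claw": 2.5},
    {"tx": 2.23, "ty": -1.51, "tz": 0, "ax": 0, "ay": 0, "az": 0, "claw": 2.5}
  ]
}}

```text
time_s: 20.7
tcp_pos: [0.4682, 0.1648, 0.0931]
ee_rot: [[0.122, -0.993, 0.002], [-0.993, -0.122, 0.002], [-0.001, -0.002, -1.0]]
wrist_force: [1.0, 0.5, 0.0]
gripper_width: 0.285
gripper_force: 0.0
```

Emit:
{"fn": "drive_tool", "kwargs": {
  "rows": [
    {"tx": 2.23, "ty": -1.51, "tz": 0, "ax": 0, "ay": 0, "az": 0, "claw": 2.5},
    {"tx": 2.23, "ty": -1.51, "tz": 0, "ax": 0, "ay": 0, "az": 0, "claw": 2.5},
    {"tx": 2.23, "ty": -1.51, "tz": 0, "ax": 0, "ay": 0, "az": 0, "claw": 2.5},
    {"tx": 0, "ty": 0, "tz": 0, "ax": 0, "ay": 0, "az": 0, "claw": 2.5},
    {"tx": 0, "ty": 0, "tz": 0, "ax": 0, "ay": 0, "az": 0, "claw": 2.5},
    {"tx": 0, "ty": 0, "tz": 0, "ax": 0, "ay": 0, "az": 0, "claw": 2.5}
  ]
}}

```text
time_s: 21.2
tcp_pos: [0.522, 0.1022, 0.0926]
ee_rot: [[0.122, -0.993, 0.001], [-0.993, -0.122, 0.0], [-0.0, -0.001, -1.0]]
wrist_force: [-0.5, 0.8, -0.2]
gripper_width: 0.286
gripper_force: 0.0
```

```bash
python3 - <<'E'
from h import *
im,d=snap('top','top3'); s2,d2=snap('side','side3')
a=cv2.resize(im[180:250,120:210,::-1],None,fx=6,fy=6,interpolation=cv2.INTER_CUBIC); b=cv2.resize(s2[130:190,180:250,::-1],None,fx=7,fy=7,interpolation=cv2.INTER_CUBIC)
cv2.imwrite('pics/c3.png',np.vstack([cv2.copyMakeBorder(a,0,0,0,60,0),])[:600]); cv2.imwrite('pics/c3s.png',b)
s=sense();print(s['tcp_pos'],s['ee_rot'])
E
```

```text
[0.52167967 0.10268536 0.09267242] [[ 1.23313440e-01 -9.92367694e-01  3.93474077e-04]
 [-9.92367760e-01 -1.23313366e-01  2.07572116e-04]
 [-1.57467249e-04 -4.16067420e-04 -9.99999901e-01]]
```

View pics/c3s.png

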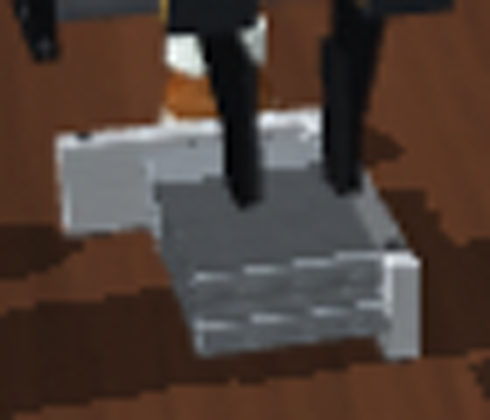

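The stack is now flush against the +x fence (right of the crop), and the -y edges are still ragged. I go down and push +y.

Emit:
{"fn": "drive_tool", "kwargs": {
  "rows": [
    {"tx": 0, "ty": 0, "tz": 3, "ax": 0, "ay": 0, "az": 0, "claw": 2.5},
    {"tx": 0, "ty": 0, "tz": 3, "ax": 0, "ay": 0, "az": 0, "claw": 2.5},
    {"tx": 0, "ty": 0, "tz": 2, "ax": 0, "ay": 0, "az": 0, "claw": 2.5},
    {"tx": 0, "ty": 0, "tz": 0.5, "ax": 0, "ay": 0, "az": 0, "claw": 2.5},
    {"tx": 0, "ty": 0, "tz": 0, "ax": 0, "ay": 0, "az": 0, "claw": 2.5},
    {"tx": -0.4, "ty": 0, "tz": 0, "ax": 0, "ay": 0, "az": 0, "claw": 2.5},
    {"tx": -0.4, "ty": 0, "tz": 0, "ax": 0, "ay": 0, "az": 0, "claw": 2.5},
    {"tx": -0.4, "ty": 0, "tz": 0, "ax": 0, "ay": 0, "az": 0, "claw": 2.5},
    {"tx": -0.3, "ty": 0, "tz": 0, "ax": 0, "ay": 0, "az": 0, "claw": 2.5},
    {"tx": 0, "ty": 0, "tz": 0, "ax": 0, "ay": 0, "az": 0, "claw": 2.5}
  ]
}}

```text
time_s: 22.13
tcp_pos: [0.5208, 0.118, 0.0085]
ee_rot: [[0.123, -0.992, 0.002], [-0.992, -0.123, 0.001], [-0.001, -0.002, -1.0]]
wrist_force: [0.7, -0.3, 0.1]
gripper_width: 0.288
gripper_force: 0.0
```

Emit:
{"fn": "drive_tool", "kwargs": {
  "rows": [
    {"tx": -0.3, "ty": 0, "tz": 0, "ax": 0, "ay": 0, "az": 0, "claw": 2.5},
    {"tx": -0.3, "ty": 0, "tz": 0, "ax": 0, "ay": 0, "az": 0, "claw": 2.5},
    {"tx": -0.3, "ty": 0, "tz": 0, "ax": 0, "ay": 0, "az": 0, "claw": 2.5},
    {"tx": -0.3, "ty": 0, "tz": 0, "ax": 0, "ay": 0, "az": 0, "claw": 2.5},
    {"tx": -0.3, "ty": 0, "tz": 0, "ax": 0, "ay": 0, "az": 0, "claw": 2.5},
    {"tx": -0.3, "ty": 0, "tz": 0, "ax": 0, "ay": 0, "az": 0, "claw": 2.5},
    {"tx": -0.2, "ty": 0, "tz": 0, "ax": 0, "ay": 0, "az": 0, "claw": 2.5},
    {"tx": 0, "ty": 0, "tz": 0, "ax": 0, "ay": 0, "az": 0, "claw": 2.5}
  ]
}}

```text
time_s: 22.8
tcp_pos: [0.5178, 0.137, 0.0075]
ee_rot: [[0.122, -0.992, -0.0], [-0.992, -0.122, -0.0], [0.0, 0.0, -1.0]]
wrist_force: [0.6, -2.4, 0.9]
gripper_width: 0.283
gripper_force: 0.7
```

Emit:
{"fn": "drive_tool", "kwargs": {
  "rows": [
    {"tx": -0.15, "ty": 0, "tz": 0, "ax": 0, "ay": 0, "az": 0, "claw": 2.5},
    {"tx": -0.15, "ty": 0, "tz": 0, "ax": 0, "ay": 0, "az": 0, "claw": 2.5},
    {"tx": -0.1, "ty": 0, "tz": 0, "ax": 0, "ay": 0, "az": 0, "claw": 2.5},
    {"tx": 0, "ty": 0, "tz": 0, "ax": 0, "ay": 0, "az": 0, "claw": 2.5}
  ]
}}

```text
time_s: 23.13
tcp_pos: [0.5173, 0.1408, 0.0075]
ee_rot: [[0.122, -0.993, -0.0], [-0.993, -0.122, -0.0], [0.0, 0.0, -1.0]]
wrist_force: [0.1, -2.7, 1.8]
gripper_width: 0.286
gripper_force: 1.3
```

Emit:
{"fn": "drive_tool", "kwargs": {
  "rows": [
    {"tx": -0.1, "ty": 0, "tz": 0, "ax": 0, "ay": 0, "az": 0, "claw": 2.5},
    {"tx": -0.1, "ty": 0, "tz": 0, "ax": 0, "ay": 0, "az": 0, "claw": 2.5},
    {"tx": 0, "ty": 0, "tz": 0, "ax": 0, "ay": 0, "az": 0, "claw": 2.5}
  ]
}}

```text
time_s: 23.38
tcp_pos: [0.5171, 0.1429, 0.0075]
ee_rot: [[0.122, -0.993, -0.0], [-0.993, -0.122, 0.0], [-0.0, 0.0, -1.0]]
wrist_force: [-0.2, -2.8, 1.7]
gripper_width: 0.286
gripper_force: 1.2
```

Emit:
{"fn": "drive_tool", "kwargs": {
  "rows": [
    {"tx": -0.1, "ty": 0, "tz": 0, "ax": 0, "ay": 0, "az": 0, "claw": 2.5},
    {"tx": -0.1, "ty": 0, "tz": 0, "ax": 0, "ay": 0, "az": 0, "claw": 2.5},
    {"tx": -0.1, "ty": 0, "tz": 0, "ax": 0, "ay": 0, "az": 0, "claw": 2.5},
    {"tx": 0, "ty": 0, "tz": 0, "ax": 0, "ay": 0, "az": 0, "claw": 2.5}
  ]
}}

```text
time_s: 23.72
tcp_pos: [0.5168, 0.1432, 0.0075]
ee_rot: [[0.121, -0.993, -0.001], [-0.993, -0.121, -0.003], [0.003, 0.002, -1.0]]
wrist_force: [4.1, -13.8, 1.9]
gripper_width: 0.29
gripper_force: 7.0
```

Both pushes came up solid. I repeat the +x push in case the y push disturbed anything, then check.

Emit:
{"fn": "drive_tool", "kwargs": {
  "rows": [
    {"tx": 0.5, "ty": 0, "tz": 0, "ax": 0, "ay": 0, "az": 0, "claw": 2.5},
    {"tx": 1.0, "ty": 0, "tz": 0, "ax": 0, "ay": 0, "az": 0, "claw": 2.5},
    {"tx": 0.8, "ty": 0, "tz": 0, "ax": 0, "ay": 0, "az": 0, "claw": 2.5},
    {"tx": 0, "ty": 0, "tz": -2.5, "ax": 0, "ay": 0, "az": 0, "claw": 2.5},
    {"tx": 0, "ty": 0, "tz": -3, "ax": 0, "ay": 0, "az": 0, "claw": 2.5},
    {"tx": 0, "ty": 0, "tz": -3, "ax": 0, "ay": 0, "az": -0.11, "claw": 4},
    {"tx": 0, "ty": 0, "tz": 0, "ax": 0, "ay": 0, "az": -0.1125, "claw": 4},
    {"tx": 0, "ty": 0, "tz": 0, "ax": 0, "ay": 0, "az": -0.1125, "claw": 4},
    {"tx": 0, "ty": 0, "tz": 0, "ax": 0, "ay": 0, "az": -0.1125, "claw": 4},
    {"tx": 0, "ty": 0, "tz": 0, "ax": 0, "ay": 0, "az": -0.1125, "claw": 4}
  ]
}}

```text
time_s: 24.55
tcp_pos: [0.5196, 0.1229, 0.0928]
ee_rot: [[0.635, -0.773, 0.001], [-0.773, -0.635, 0.001], [-0.0, -0.001, -1.0]]
wrist_force: [-0.0, 0.5, 0.0]
gripper_width: 0.446
gripper_force: 0.0
```

Emit:
{"fn": "drive_tool", "kwargs": {
  "rows": [
    {"tx": 0, "ty": 0, "tz": 0, "ax": 0, "ay": 0, "az": -0.1125, "claw": 4},
    {"tx": 0, "ty": 0, "tz": 0, "ax": 0, "ay": 0, "az": -0.1125, "claw": 4},
    {"tx": 0, "ty": 0, "tz": 0, "ax": 0, "ay": 0, "az": -0.1125, "claw": 4},
    {"tx": 0, "ty": 0, "tz": 0, "ax": 0, "ay": 0, "az": -0.1125, "claw": 4},
    {"tx": 0, "ty": 0, "tz": 0, "ax": 0, "ay": 0, "az": -0.1125, "claw": 4},
    {"tx": 0, "ty": 0, "tz": 0, "ax": 0, "ay": 0, "az": -0.1125, "claw": 4},
    {"tx": 0, "ty": 0, "tz": 0, "ax": 0, "ay": 0, "az": -0.1125, "claw": 4},
    {"tx": 0, "ty": 0, "tz": 0, "ax": 0, "ay": 0, "az": -0.1125, "claw": 4},
    {"tx": 0, "ty": 0, "tz": 0, "ax": 0, "ay": 0, "az": -0.1125, "claw": 4},
    {"tx": -2.22, "ty": -2.62, "tz": 0, "ax": 0, "ay": 0, "az": 0, "claw": 4}
  ]
}}

```text
time_s: 25.38
tcp_pos: [0.4971, 0.145, 0.0924]
ee_rot: [[0.992, 0.124, 0.002], [0.124, -0.992, 0.001], [0.003, -0.001, -1.0]]
wrist_force: [1.1, 1.0, -0.5]
gripper_width: 0.458
gripper_force: 0.0
```

Emit:
{"fn": "drive_tool", "kwargs": {
  "rows": [
    {"tx": -2.22, "ty": -2.62, "tz": 0, "ax": 0, "ay": 0, "az": 0, "claw": 4},
    {"tx": -2.22, "ty": -2.62, "tz": 0, "ax": 0, "ay": 0, "az": 0, "claw": 4},
    {"tx": 0, "ty": 0, "tz": 0, "ax": 0, "ay": 0, "az": 0, "claw": 4},
    {"tx": 0, "ty": 0, "tz": 0, "ax": 0, "ay": 0, "az": 0, "claw": 4},
    {"tx": 0, "ty": 0, "tz": 0, "ax": 0, "ay": 0, "az": 0, "claw": 4}
  ]
}}

```text
time_s: 25.8
tcp_pos: [0.4441, 0.1929, 0.0927]
ee_rot: [[0.992, 0.125, 0.001], [0.125, -0.992, 0.001], [0.001, -0.001, -1.0]]
wrist_force: [0.2, -0.3, -0.0]
gripper_width: 0.464
gripper_force: 0.0
```

Emit:
{"fn": "drive_tool", "kwargs": {
  "rows": [
    {"tx": 0, "ty": 0, "tz": 3, "ax": 0, "ay": 0, "az": 0, "claw": 4},
    {"tx": 0, "ty": 0, "tz": 3, "ax": 0, "ay": 0, "az": 0, "claw": 4},
    {"tx": 0, "ty": 0, "tz": 2, "ax": 0, "ay": 0, "az": 0, "claw": 4},
    {"tx": 0, "ty": 0, "tz": 0.5, "ax": 0, "ay": 0, "az": 0, "claw": 4},
    {"tx": 0.6, "ty": 0, "tz": 0, "ax": 0, "ay": 0, "az": 0, "claw": 4},
    {"tx": 0.6, "ty": 0, "tz": 0, "ax": 0, "ay": 0, "az": 0, "claw": 4},
    {"tx": 0.6, "ty": 0, "tz": 0, "ax": 0, "ay": 0, "az": 0, "claw": 4},
    {"tx": 0.3, "ty": 0, "tz": 0, "ax": 0, "ay": 0, "az": 0, "claw": 4},
    {"tx": 0.2, "ty": 0, "tz": 0, "ax": 0, "ay": 0, "az": 0, "claw": 4},
    {"tx": 0, "ty": 0, "tz": 0, "ax": 0, "ay": 0, "az": 0, "claw": 4}
  ]
}}

```text
time_s: 26.63
tcp_pos: [0.4676, 0.1959, 0.0083]
ee_rot: [[0.992, 0.124, 0.002], [0.124, -0.992, 0.001], [0.002, -0.001, -1.0]]
wrist_force: [-0.0, 0.0, 0.2]
gripper_width: 0.464
gripper_force: 0.0
```

Emit:
{"fn": "drive_tool", "kwargs": {
  "rows": [
    {"tx": 0.1, "ty": 0, "tz": 0, "ax": 0, "ay": 0, "az": 0, "claw": 4},
    {"tx": 0.1, "ty": 0, "tz": 0, "ax": 0, "ay": 0, "az": 0, "claw": 4},
    {"tx": 0.1, "ty": 0, "tz": 0, "ax": 0, "ay": 0, "az": 0, "claw": 4},
    {"tx": 0.1, "ty": 0, "tz": 0, "ax": 0, "ay": 0, "az": 0, "claw": 4},
    {"tx": 0, "ty": 0, "tz": 0, "ax": 0, "ay": 0, "az": 0, "claw": 4}
  ]
}}

```text
time_s: 27.05
tcp_pos: [0.4699, 0.1957, 0.0075]
ee_rot: [[0.992, 0.124, -0.001], [0.124, -0.992, -0.001], [-0.001, 0.001, -1.0]]
wrist_force: [-1.9, 0.4, 1.1]
gripper_width: 0.461
gripper_force: 1.0
```

Emit:
{"fn": "drive_tool", "kwargs": {
  "rows": [
    {"tx": 0.1, "ty": 0, "tz": 0, "ax": 0, "ay": 0, "az": 0, "claw": 4},
    {"tx": 0.1, "ty": 0, "tz": 0, "ax": 0, "ay": 0, "az": 0, "claw": 4},
    {"tx": 0, "ty": 0, "tz": 0, "ax": 0, "ay": 0, "az": 0, "claw": 4}
  ]
}}

```text
time_s: 27.3
tcp_pos: [0.47, 0.1954, 0.0072]
ee_rot: [[0.992, 0.123, -0.005], [0.123, -0.992, -0.002], [-0.005, 0.002, -1.0]]
wrist_force: [-8.9, 1.9, 4.6]
gripper_width: 0.458
gripper_force: 4.1
```

Emit:
{"fn": "drive_tool", "kwargs": {
  "rows": [
    {"tx": -0.5, "ty": 0, "tz": 0, "ax": 0, "ay": 0, "az": 0, "claw": 4},
    {"tx": -1, "ty": 0, "tz": 0, "ax": 0, "ay": 0, "az": 0, "claw": 4},
    {"tx": -1, "ty": 0, "tz": 0, "ax": 0, "ay": 0, "az": 0, "claw": 4},
    {"tx": 0, "ty": 0, "tz": -3, "ax": 0, "ay": 0, "az": 0, "claw": 4},
    {"tx": 0, "ty": 0, "tz": -3.5, "ax": 0, "ay": 0, "az": 0, "claw": 4},
    {"tx": 0, "ty": 2, "tz": -3.5, "ax": 0, "ay": 0, "az": 0, "claw": 4},
    {"tx": 0, "ty": 3.5, "tz": -2, "ax": 0, "ay": 0, "az": 0, "claw": 4},
    {"tx": 0, "ty": 3.9, "tz": 0, "ax": 0, "ay": 0, "az": 0, "claw": 4},
    {"tx": 0, "ty": 3.9, "tz": 0, "ax": 0, "ay": 0, "az": 0, "claw": 4},
    {"tx": 0, "ty": 3.9, "tz": 0, "ax": 0, "ay": 0, "az": 0, "claw": 4}
  ]
}}

```text
time_s: 28.13
tcp_pos: [0.4684, 0.0212, 0.1283]
ee_rot: [[0.992, 0.125, 0.002], [0.125, -0.992, 0.001], [0.002, -0.001, -1.0]]
wrist_force: [0.8, 0.5, 0.9]
gripper_width: 0.46
gripper_force: 0.0
```

Emit:
{"fn": "drive_tool", "kwargs": {
  "rows": [
    {"tx": 0, "ty": 3.9, "tz": 0, "ax": 0, "ay": 0, "az": 0, "claw": 4},
    {"tx": 0, "ty": 3.9, "tz": 0, "ax": 0, "ay": 0, "az": 0, "claw": 4},
    {"tx": 0, "ty": 3.9, "tz": 0, "ax": 0, "ay": 0, "az": 0, "claw": 4},
    {"tx": 0, "ty": 0, "tz": 0, "ax": 0, "ay": 0, "az": 0, "claw": 4},
    {"tx": 0, "ty": 0, "tz": 0, "ax": 0, "ay": 0, "az": 0, "claw": 4}
  ]
}}

```text
time_s: 28.55
tcp_pos: [0.4827, -0.0954, 0.1272]
ee_rot: [[0.993, 0.12, -0.0], [0.12, -0.993, -0.0], [-0.0, -0.0, -1.0]]
wrist_force: [-0.7, -0.1, -0.3]
gripper_width: 0.462
gripper_force: 0.0
```

```bash
python3 - <<'E'
from h import *
im,d=snap('top','top4'); s2,d2=snap('side','side4')
a=cv2.resize(im[185:255,125:205,::-1],(480,420),interpolation=cv2.INTER_CUBIC)
cv2.imwrite('pics/c4.png',a)
b=cv2.resize(s2[135:195,155:250,::-1],None,fx=8,fy=8,interpolation=cv2.INTER_CUBIC);cv2.imwrite('pics/c4s.png',b)
P=cloud('top',d);h=(P[192:246,132:208,2]*1000)
# top-plate extent in corner frame
bx=np.array([.9923,.1236]);by=np.array([-.1236,.9923]);C=np.array([.5403,.2657])
q=P[185:255,125:205].reshape(-1,3);q=q[(q[:,2]>.03)&(q[:,2]<.05)];x=(q[:,:2]-C)@bx;y=(q[:,:2]-C)@by
m=(y>-.1)&(y<-.01);print('x lo',np.percentile(x[m],[.5,2]));m=(x<-.01)&(x>-.06);print('y lo',np.percentile(y[m],[.5,2]))
E
```

```text
x lo [-0.0692111  -0.06754157]
y lo [-0.04668299 -0.04395125]
```

View pics/c4.png

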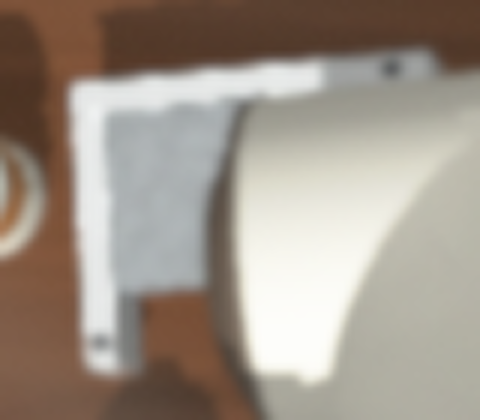

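View pics/c4s.png

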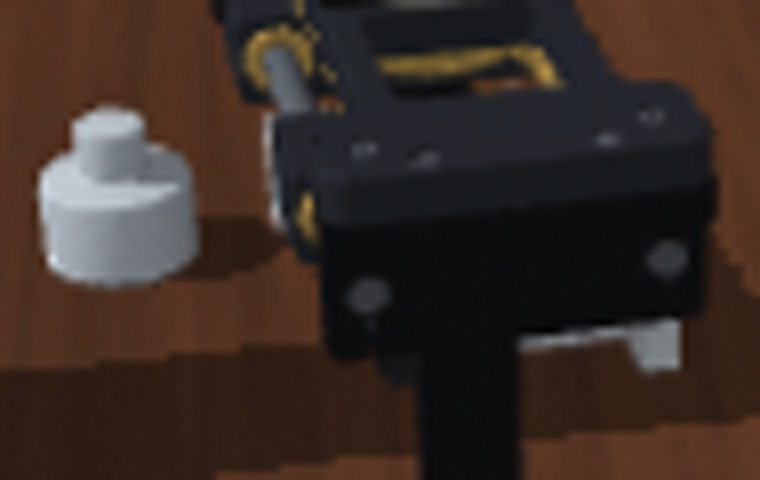

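The wrist hides the stack in both views, so I move the arm aside for the final check.

Emit:
{"fn": "drive_tool", "kwargs": {
  "rows": [
    {"tx": -2.28, "ty": 2.25, "tz": -1, "ax": 0, "ay": 0, "az": 0, "claw": 4},
    {"tx": -2.28, "ty": 2.25, "tz": -1, "ax": 0, "ay": 0, "az": 0, "claw": 4},
    {"tx": -2.28, "ty": 2.25, "tz": -1, "ax": 0, "ay": 0, "az": 0, "claw": 4},
    {"tx": -2.28, "ty": 2.25, "tz": -1, "ax": 0, "ay": 0, "az": 0, "claw": 4},
    {"tx": -2.28, "ty": 2.25, "tz": -1, "ax": 0, "ay": 0, "az": 0, "claw": 4},
    {"tx": -2.28, "ty": 2.25, "tz": -1, "ax": 0, "ay": 0, "az": 0, "claw": 4},
    {"tx": -2.28, "ty": 2.25, "tz": -1, "ax": 0, "ay": 0, "az": 0, "claw": 4},
    {"tx": -2.28, "ty": 2.25, "tz": -1, "ax": 0, "ay": 0, "az": 0, "claw": 4},
    {"tx": 0, "ty": 0, "tz": 0, "ax": 0, "ay": 0, "az": 0, "claw": 4},
    {"tx": 0, "ty": 0, "tz": 0, "ax": 0, "ay": 0, "az": 0, "claw": 4}
  ]
}}

```text
time_s: 29.48
tcp_pos: [0.3247, -0.2946, 0.2081]
ee_rot: [[0.992, 0.123, 0.002], [0.123, -0.992, -0.0], [0.002, 0.001, -1.0]]
wrist_force: [0.5, 0.4, 0.2]
gripper_width: 0.459
gripper_force: 0.0
```

```bash
python3 - <<'E'
from h import *
im,d=snap('top','top5'); s2,d2=snap('side','side5')
a=cv2.resize(im[185:255,125:205,::-1],(400,350),interpolation=cv2.INTER_CUBIC)
b=cv2.resize(s2[135:190,180:243,::-1],(400,350),interpolation=cv2.INTER_CUBIC)
c=cv2.resize(s2[215:330,170:340,::-1],(370,250),interpolation=cv2.INTER_CUBIC)
o=np.zeros((600,800,3),np.uint8);o[:350,:400]=a;o[:350,400:]=b;o[350:,:370]=c;cv2.imwrite('pics/f.png',o)
P=cloud('top',d);bx=np.array([.9923,.1236]);by=np.array([-.1236,.9923]);C=np.array([.5403,.2657])
q=P[185:255,125:205].reshape(-1,3);x=(q[:,:2]-C)@bx;y=(q[:,:2]-C)@by;z=q[:,2]
for n,(s) in dict(top=(z>.034)&(z<.05),low=(z>.008)&(z<.034)).items():
    m=s&(y>-.1)&(y<-.02);print(n,'x',np.percentile(x[m],[1,3]),end=' ');m=s&(x<-.01)&(x>-.06);print('y',np.percentile(y[m],[1,3]),m.sum())
E
```

```text
top x [-0.0689748  -0.06753104] y [-0.10744293 -0.10486174] 1120
low x [-0.0697777  -0.06971367] y [-0.10809562 -0.10804984] 97
```

View pics/f.png

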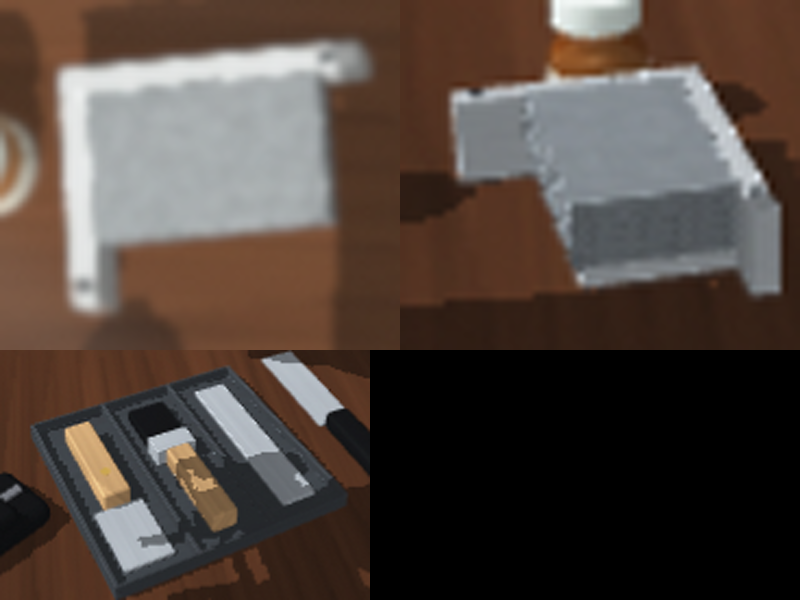

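The final picture shows the top plate in the corner on both sides. In the side view, the even dark face at (570–740, 190–265) is about 30 mm high, which matches the five plates; the paler strip below it is the deck. Both tools still lie flat in their lanes, so I hand in.

```bash
python3 -c "
from station import finish_job
print(finish_job())"
```

```text
the job is handed in; nothing more can be done
None
```

I handed the job in at about 29.5 s: the scraper is in lane 1, the brush is in lane 2, and in the final pictures the five plates look flush against both fences; the handover returned no verdict.

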